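# Beacon out from behind the units and into the test set

## Task

Test the locator beacon, the plain metal tube lying at the back of the black kit tray: first lift the three units standing in front of it out of the way onto the grey-green mat, then lay the beacon in the cradle on top of the beacon test set, and afterwards put each unit back on the very spot in the tray where it stood. Keep the units upright, set everything down gently, and leave everything else on the bench alone.

Things in the scene. Friction and masses are not known exactly. Their poses are not given: they have to be found in the camera images.
- beacon: Locator beacon: bare-aluminium tube, 33 mm diameter, 100 mm long, about 0.2 kg, lying along its own y; origin at its middle on the axis, 33.5 mm above the bench at the start. It lies in V supports at the tray's back; the 28 mm either side of its middle are free: take it there across its diameter. The units stand only 5 to 17 mm before it, leaving a finger no room. Lay it either way round.
- gyro: Rate gyro: upright ROUND bare-aluminium can, 42 mm diameter, on a round flange 52 mm diameter and 8 mm thick; the can runs from 8 to 60 mm above the underside, and a connector 20 mm in diameter tops it at 70 mm. Origin: centre of the underside; z up. About 0.26 kg.
- transformer: Sealed transformer: upright RECTANGULAR grey can, 44 mm along its own x, 40 mm along its own y, on a base plate 50 (x) by 58 (y) mm, 6 mm thick; the can runs from 6 to 56 mm above the underside, six small terminals on top reach 66 mm. Origin: centre of the underside; z up. About 0.34 kg. Best taken across its y.
- transducer: Pressure transducer: upright HEXAGONAL steel body, 36 mm across flats (two flats face its own +y and -y), on a round base 48 mm diameter and 12 mm thick; the hexagon runs from 12 to 52 mm above the underside, a thin hose nipple 12 mm in diameter tops it at 72 mm. Origin: centre of the underside; z up. About 0.30 kg.
- tray: Kit tray, fixed: shallow black tray, 156 mm (own x) by 280 mm (own y), floor 3 mm thick, rim 10 mm high. Origin: centre of the underside; x points to its back, away from the robot. The units stand on its floor in a row along y, 29 mm before the origin, 85 mm apart, in any order; the beacon lies along y, 22 mm behind the origin, in V supports at y = -38 and +38 mm, 29 mm high.
- mat: Set-down mat, fixed: flat grey-green rectangle, 270 mm along its own x by 140 mm along its own y, 3 mm thick, left or right of the tray. Origin: centre of the underside. Empty at the start. All three units fit on it in one row along x, 85 mm apart.
- tester: Beacon test set, fixed: beige box, 190 mm (own x, away from the robot) by 150 mm (own y), top at 60 mm, across the tray from the mat. Origin: centre of the underside. Cradle on top at x = +30 mm: two white V supports at y = -38 and +38 mm; a tube laid along y settles with its axis 87.5 mm above the bench. Posts 90 mm high past its ends, 117 mm apart. Dial, switch and knob in front, to 76 mm high.
- connector: Bystander, loose: small dark steel plug, 22 mm diameter, 30 mm tall, standing in a back corner of the tray. Origin: centre of its underside. Leave alone.
- junction_box: Bystander, loose: small black box, 45 by 75 by 26 mm high, on the bench behind the tray. Origin: centre of its underside. Leave alone.
- screwdriver: Bystander, loose: screwdriver, 170 mm long, lying on the bench behind the tray. Leave alone.
Mind the look-alikes: they are no part of the job. What is shaped like the beacon but pink or turquoise is not meant.

How it is judged:
By the outcome, as a careful person would: the job done as asked, in the order asked, and still so for the second after the job is handed in, with the robot touching nothing.
It also fails if it takes over 125 s, if anything falls off the work surface, if the arm or the gripper's body presses on something with over 40 N, if the wrist force passes 120 N, or if a joint passes its speed limit or range.

## Robot

A 6-joint arm with a two-finger parallel gripper is mounted at the origin on the work surface. World frame = base frame: x ahead of the robot, y to its left, z up, the work surface at z = 0. Lengths are in m, angles in degrees, forces in N, time in s.
With the tool pointing down it reaches from about 0.325 to 0.775 m from the base axis. Payload 5.5 kg.
Tool frame: the origin (TCP) lies midway between the tips of the shut fingers; the grasp point (between the pads) lies 19 mm behind it (ctrl.grip_point_offset is the distance from the TCP to the grasp point, in m); z points along the fingers, y is the line along which they close (so a half turn about z gives the same grasp; the last joint's range is limited). The gripper opens to 85 mm and grips with 20 to 120 N. Pads are 22 mm wide; open, the fingers measure 114 mm over their backs; the gripper's body (76 mm by 85 mm) begins 54 mm behind the grasp point. The pads swing forward as they close: fully open they stand 13 mm farther back than shut.
Start: joints at [-74.983, 5.22, 70.514, -0, 104.267, -3.249], TCP at [0.188, -0.57, 0.231] pointing down, gripper open.
Joint ranges: [-164.24, 164.24], [-49.07, 125.15], [9.68, 141.18], [-86.29, 266.29], [3.28, 154.24], [-151.56, 151.56]. Speed limits (degrees/s): [147.25, 147.25, 172.46, 180, 180, 180].

## Interface

Orientations are given as [roll, pitch, yaw] about the fixed x, y, z axes, in that order (R = Rz(yaw) Ry(pitch) Rx(roll)).
In Python, from plant import ctrl, read_camera gives the robot as it stands.
- The arm moves only by the tool servo_tool, never from a script. Its argument "increments" is a list of rows, each an object of numbers: "dx", "dy", "dz": the shift along the tool's x, y, z in cm; "wx", "wy", "wz": the turn, a rotation vector about the tool's x, y, z in rad; "gripper": the opening in per cent of the stroke, from 0 (shut) to 100 (fully open). In form: [{"dx": .., "dy": .., "dz": .., "wx": .., "wy": .., "wz": .., "gripper": ..}, ...]. A call has 1 to 12 rows; each row shifts and turns the commanded pose from where the row before left it, along the tool's axes as they then stand; what a row does not reach is not made up. A row lasts 1/8 s, in which the tool goes at most 62.5 mm and 10.7 degrees, less where a joint would pass 70% of its speed; a pose out of reach is approached as far as the arm can. A call is refused whole if a number of a shift passes 6.25 or a number of a turn 0.188, either way. A call with a gripper value outside its range is refused whole. The fingers move at their own pace and stop on an object; "grip_force" is the grip in N (left out, the last holds). Time passes only in rows, so rows that do not move let the fingers close. It gives the time, the measured TCP pose, the force, the opening and the grip force at its end, in the units of the state.
- ctrl.get_state(): the state, without advancing time (a new reading comes with each control period).
- read_camera(name): name is "scene" or "top"; returns a dict with "pixels" (420x560x3 uint8, red, green, blue), "range_z" (420x560 float32, m along the optical axis (not along the pixel's ray), 0 where there is no reading), "fovy" (degrees; the focal length in pixels is half the picture's height over the tangent of half this angle, whatever the lens; pixels are square), "cx", "cy" (the principal point, pixels), "rvec" (rotation vector, rad) and "tvec" (3), from world to camera coordinates, as OpenCV has them. Camera axes: x right, y down, z forward; pixel columns grow to the right and rows downward; lengths in m; the calibration is good to about 2 mm. A picture is of the moment at which its call begins.
- ctrl.job_done(): hands the job in; it is judged then, once.
The state is a dict: "time_s": time; "qpos": joint angles; "dq": joint speeds; "tau": joint torques, N m; "tool_pos": TCP position; "ee_rot": TCP orientation; "force": force on the tool from outside, world axes, zero at the start; "torque": the same for the moment, N m; "grip_width": opening from 0.0 (shut) to 1.0 (fully open); "grasp_force": force on a finger pad.
Only numpy, scipy, OpenCV 4.12 (cv2) and the standard library are available. Lean on these libraries where they do the work, as an engineer would, in place of code of your own. Each camera call takes 0.05 s, during which the arm holds its last target. There are 200 camera calls.

## Working session

There is one attempt and no reset: what is moved stays moved. The work goes in short steps, Python scripts to look and compute and a tool call to move; the robot and the scene stay as the last step left them, time stands still between calls to the robot, and variables do not carry over. Pictures are saved under pics/ and viewed, at most 14 in all, crops included, and the job is handed in when it is done.

Besides the shell and the picture viewer there is one more tool, called after "Emit:" by a JSON object that holds its "op" and its "data", one argument or row to a line. servo_tool: Moves the arm, as the interface text tells. Its arguments: {"type":"object","properties":{"increments":{"type":"array"},"grip_force":{"type":"number"}},"required":["increments"]}

```bash
ls; mkdir -p pics
cat > h.py <<'E'
import numpy as np, cv2
from plant import ctrl, read_camera
def cam(n):
    c=read_camera(n); f=210/np.tan(np.radians(c["fovy"])/2)
    R=cv2.Rodrigues(np.array(c["rvec"],float))[0]; c.update(f=f,R=R,t=np.array(c["tvec"],float).ravel()); return c
def save(c,name,box=None,s=1):
    im=c["pixels"][:,:,::-1]
    if box: u0,v0,u1,v1=box; im=im[v0:v1,u0:u1]
    cv2.imwrite("pics/"+name,cv2.resize(im,None,fx=s,fy=s,interpolation=cv2.INTER_CUBIC))
def onplane(c,u,v,z):
    d=c["R"].T@np.array([(u-c["cx"])/c["f"],(v-c["cy"])/c["f"],1]); o=-c["R"].T@c["t"]
    return o+d*(z-o[2])/d[2]
def cloud(c):
    v,u=np.mgrid[:420,:560]; Z=c["range_z"]
    P=np.stack([(u-c["cx"])/c["f"]*Z,(v-c["cy"])/c["f"]*Z,Z],-1)
    return (P-c["t"])@c["R"]
def proj(c,p):
    q=c["R"]@np.array(p)+c["t"]; return q[:2]/q[2]*c["f"]+[c["cx"],c["cy"]]
E
python3 - <<'E'
from h import *
for n in("top","scene"):
    c=cam(n); save(c,n+"0.png",s=1.4); print(n,c["fovy"],c["cx"],c["cy"],-c["R"].T@c["t"],c["R"][2])
    np.savez(n+"0.npz",**{k:c[k] for k in("pixels","range_z","f","R","t","cx","cy")})
print(ctrl.get_state(), ctrl.grip_point_offset)
E
```

```text
pics
top 50.38358165914683 275.20950315768624 206.79869960528498 [0.49638436 0.00313572 1.14572225] [ 0.06850603 -0.01180307 -0.99758088]
scene 43.05360649031501 279.0340964054888 212.8020574180061 [1.06800558 0.4464617  0.83624257] [-0.48533314 -0.44246616 -0.75410572]
{'time_s': 0.1, 'qpos': array([-7.49832399e+01,  5.26044137e+00,  7.05762222e+01, -2.14408368e-04,
        1.04268048e+02, -3.24802188e+00]), 'dq': array([-0.03360212, -0.05286343, -0.1185229 ,  0.02368673, -0.01469917,
        0.07363453]), 'tau': array([ 2.12122264e-03, -4.60218537e+01, -4.19219542e+01, -1.76144761e-05,
        1.06029835e-02, -2.48463505e-05]), 'tool_pos': array([ 0.18798033, -0.56951429,  0.2302345 ]), 'ee_rot': array([-1.79895444e+02, -5.72524830e-03,  1.82647241e+01]), 'force': array([ 0.28059301, -0.29220634, -0.13989885]), 'torque': array([ 0.03051143, -0.05083534, -0.04958812]), 'grasp_force': 0.0, 'grip_width': 0.999199464297068} 0.0187
```

View pics/top0.png

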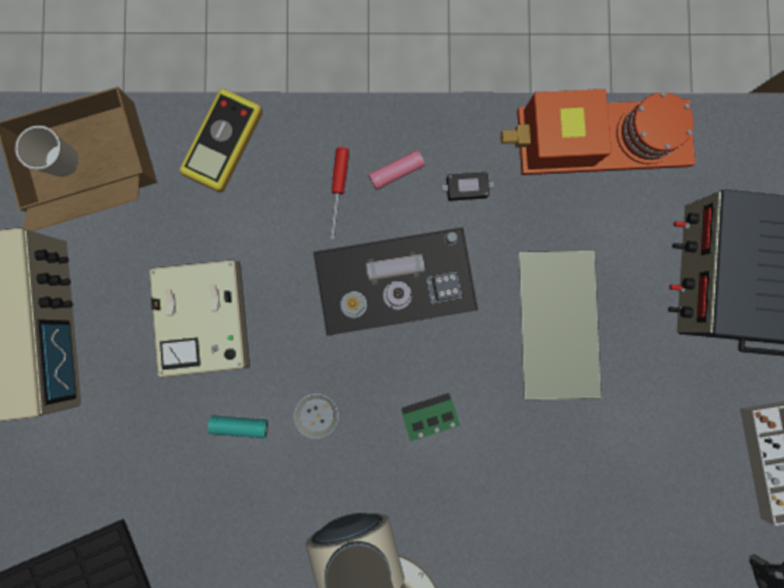

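View pics/scene0.png

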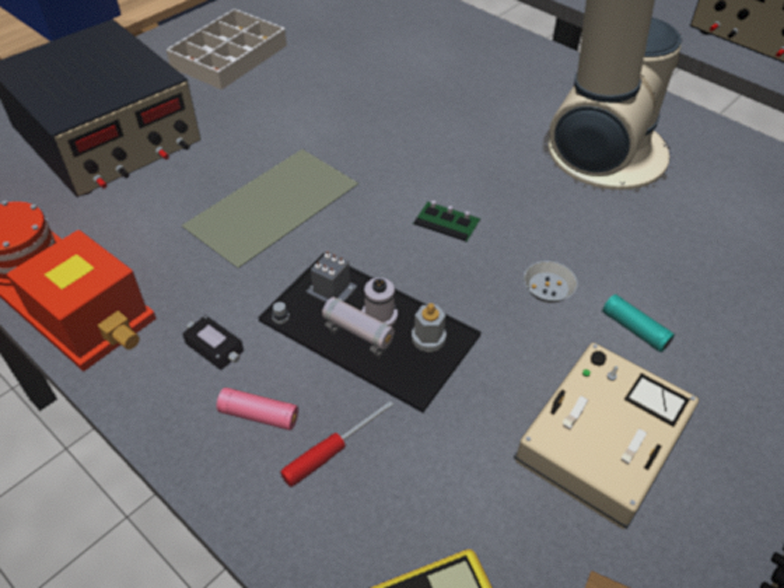

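The top view shows, in picture pixels (1.4x), the tray at (395,281), the mat on the right at (560,325) and the test set on the left at (199,318). The units stand left to right as transducer (353,304), gyro (398,293) and transformer (444,287).

Beacon candidates:
- Bare-metal tube at (395,267), in the tray's V supports. It fits the description, being plain metal at the tray's back.
- Pink tube at (397,169): a look-alike.
- Turquoise tube at (238,427): a look-alike.

Next I measure the positions and take an enlarged crop.

```bash
cat > m.py <<'E'
from h import *
ld=lambda n:{k:v for k,v in np.load(n+"0.npz").items()}
T,S=ld("top"),ld("scene")
def rect(c,mask,z,name):
    k=cv2.findContours(mask.astype(np.uint8),cv2.RETR_EXTERNAL,cv2.CHAIN_APPROX_NONE)[0]
    k=max(k,key=cv2.contourArea)[:,0]
    p=np.array([onplane(c,u,v,z)[:2] for u,v in k],np.float32)
    r=cv2.minAreaRect(p); print(name,np.round(np.array(r[0])*1000,1),np.round(np.array(r[1])*1000,1),round(r[2],2)); return r
E
cat > a.py <<'E'
from m import *
for n,c in(("top",T),("scene",S)):
    hsv=cv2.cvtColor(c["pixels"],cv2.COLOR_RGB2HSV); P=cloud(c); z=P[...,2]
    bench=(np.hypot(P[...,0]-.5,P[...,1])<.25)&(c["range_z"]>0)
    print(n,"bench z median",np.median(z[bench&(abs(z)<.006)]))
    inb=lambda x0,x1,y0,y1:(P[...,0]>x0)&(P[...,0]<x1)&(P[...,1]>y0)&(P[...,1]<y1)
    blk=(c["pixels"].max(-1)<62)
    blk=cv2.morphologyEx((blk&inb(.4,.75,-.2,.2)).astype(np.uint8),cv2.MORPH_CLOSE,np.ones((15,15)))
    rect(c,blk,.010,"tray")
    g=(hsv[...,1]>25)&(hsv[...,0]>20)&(hsv[...,0]<60)&(hsv[...,2]>90)
    rect(c,g&inb(.3,.75,-.5,-.18)&(z<.02),.003,"mat")
    rect(c,inb(.3,.75,.2,.5)&(z>.05)&(z<.068),.06,"tester")
    for nm,b,z0,z1 in(("row",(.45,.68,-.2,.2),.045,.09),):
        m=(inb(*b)&(z>z0)&(z<z1)).astype(np.uint8)
        k,l,st,ce=cv2.connectedComponentsWithStats(m)
        for i in range(1,k):
            if st[i,4]>15:
                q=P[l==i]; print(nm,st[i,4],np.round(np.median(q,0)*1000),np.round(ce[i]),"zmax",round(np.percentile(q[:,2],98)*1000))
save(T,"crop_top.png",(215,155,350,245),5.8)
save(S,"crop_scene.png",(180,170,350,295),4.6)
E
python3 a.py
```

```text
top bench z median 0.0007972328727431249
tray [591.  -27.6] [152.9 277.1] 9.23
mat [ 510.7 -328.4] [266.3 137. ] 1.04
tester [524.1 316.1] [189.1 151.1] 5.9
row 364 [613. -27.  49.] [282. 190.] zmax 53
row 298 [ 579. -117.   59.] [319. 203.] zmax 68
row 241 [565. -31.  63.] [284. 209.] zmax 76
row 191 [548.  47.  57.] [252. 216.] zmax 76
scene bench z median 6.249253972787152e-05
tray [595.4 -26.5] [161.2 280.7] 9.42
mat [ 514.9 -327.8] [266.4 137.5] 0.99
tester [529.3 319. ] [194.  148.9] 5.91
row 416 [ 585. -112.   58.] [236. 191.] zmax 68
row 377 [572. -26.  62.] [271. 208.] zmax 75
row 450 [617. -25.  48.] [256. 226.] zmax 52
row 308 [554.  52.  56.] [307. 226.] zmax 75
```

View pics/crop_top.png

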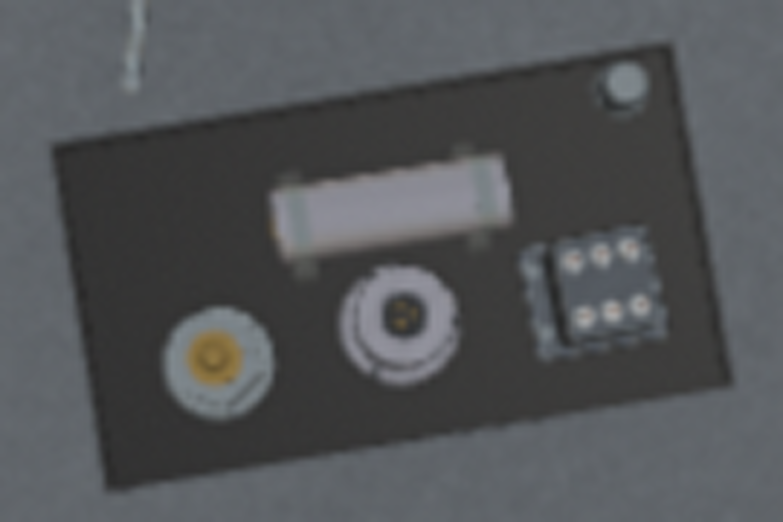

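View pics/crop_scene.png

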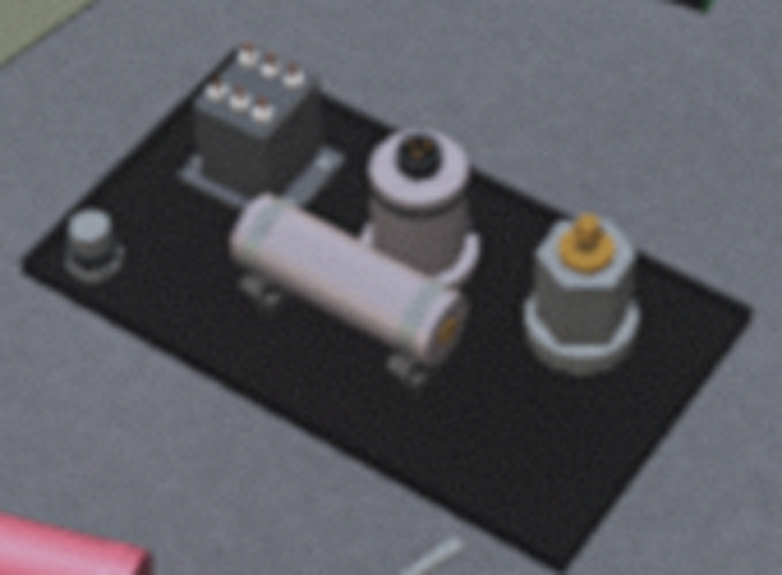

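The crops confirm the beacon: a bare-metal tube in the tray's V supports, at crop pixel (390,205) in the top view and (350,275) in the scene view. Next I need the yaw of the hexagon and of the transformer, so I rectify the views onto their top planes.

```bash
cat > r.py <<'E'
from m import *
def rectify(c,x0,y0,z,half=.036,n=380):
    pts=[(x0+half,y0+half),(x0+half,y0-half),(x0-half,y0-half),(x0-half,y0+half)]  # image up=+x, left=+y
    src=np.float32([proj(c,(*p,z)) for p in pts]); dst=np.float32([(0,0),(n,0),(n,n),(0,n)])
    return cv2.warpPerspective(c["pixels"],cv2.getPerspectiveTransform(src,dst),(n,n),flags=cv2.INTER_CUBIC)
rows=[]
a=[rectify(S,.5545,.052,.055),rectify(S,.584,-.115,.059)]
cv2.imwrite("pics/rect.png",np.hstack(a)[:,:,::-1])
E
python3 r.py
```

```text
(no output)
```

View pics/rect.png

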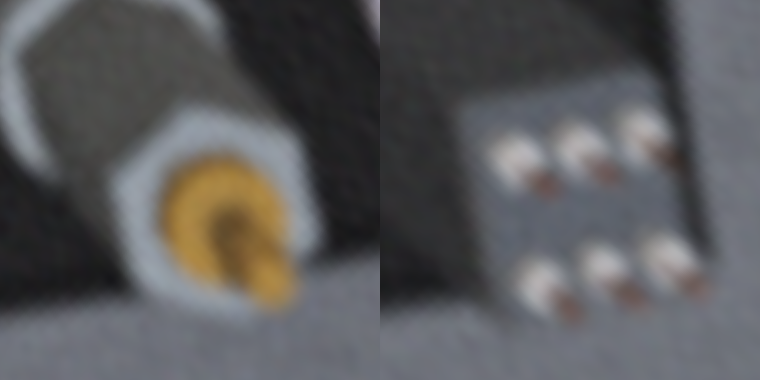

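```bash
cat > u.py <<'E'
from m import *
import sys
def units(T,S):
  for n,c in(("top",T),("scene",S)):
    P=cloud(c); z=P[...,2]; px=c["pixels"].astype(int); hsv=cv2.cvtColor(c["pixels"],cv2.COLOR_RGB2HSV)
    for nm,(x,y),zl,zh in(("transducer",(.551,.05),.066,.085),("gyro",(.567,-.03),.067,.085),("transformer",(.58,-.116),.064,.08)):
        near=(np.hypot(P[...,0]-x,P[...,1]-y)<.03)
        m=near&(z>zl)&(z<zh); print(n,nm,"tops",m.sum(),np.round(P[m].mean(0)*1000,1),end=" ")
        if nm=="transducer": mm=near&(hsv[...,1]>110)&(z>.05)
        elif nm=="gyro": mm=near&(px.max(-1)<75)&(z>.06)
        else: mm=near&(px.min(-1)>130)&(z>.055)
        v,u=np.nonzero(mm); print("col",mm.sum(),np.round(onplane(c,u.mean(),v.mean(),{"transducer":.064,"gyro":.072,"transformer":.066}[nm])*1000,1), np.round([u.mean(),v.mean()],1))
    m=(abs(P[...,0]-.615)<.06)&(abs(P[...,1]+.027)<.07)&(z>.036)&(z<.056)&(px.min(-1)>90)&(P[...,0]>.593)
    v,u=np.nonzero(m); q=np.float32([onplane(c,a,b,.0475)[:2]*1000 for a,b in zip(u,v)]); r=cv2.minAreaRect(q); print("beacon",r, q.mean(0))
if __name__=="__main__": units(T,S)
E
python3 u.py
```

```text
top transducer tops 21 [548.4  46.8  73.5] col 53 [547.4  48.   64. ] [251.5 216.4]
top gyro tops 58 [565.4 -31.2  73.3] col 31 [564.4 -30.7  72. ] [284.  209.1]
top transformer tops 17 [ 580.9 -118.9   67.5] col 41 [ 577.7 -116.6   66. ] [319.2 203.7]
beacon ((613.259033203125, -27.082019805908203), (30.612180709838867, 100.47718048095703), 8.610756874084473) [613.21356  -27.638634]
scene transducer tops 36 [551.   48.6  72.5] col 93 [553.7  49.8  64. ] [307.1 223.2]
scene gyro tops 77 [567.7 -30.3  72. ] col 60 [570.6 -29.1  72. ] [270.7 204. ]
scene transformer tops 17 [ 581.1 -114.8   67.5] col 63 [ 585.9 -113.6   66. ] [234.7 188.5]
beacon ((621.5044555664062, -24.76333236694336), (35.32720947265625, 103.41918182373047), 9.047738075256348) [620.8025   -24.519802]
```

```bash
cat > go.py <<'E'
import sys
from h import *
# usage: go.py x y z yaw (mm, deg) [x y z yaw ...] : tool-axis shifts (cm) at the yaw before the turn, then the turn (rad)
s=ctrl.get_state(); p=s["tool_pos"]*1000; w=s["ee_rot"][2]; print("t",round(s["time_s"],2),"tcp",np.round(p,1),np.round(s["ee_rot"],2),"F",np.round(s["force"],1),"grip",round(s["grip_width"],3),round(s["grasp_force"],1))
a=np.array(sys.argv[1:],float).reshape(-1,4)
for x,y,z,yaw in a:
    d=np.array([x,y,z])-p; c,q=np.cos(np.radians(w)),np.sin(np.radians(w))
    print("dx %.2f dy %.2f dz %.2f | wz %.3f"%((d[0]*c+d[1]*q)/10,(d[0]*q-d[1]*c)/10,-d[2]/10,-np.radians(yaw-w)))
    p,w=np.array([x,y,z]),yaw
E
python3 go.py 580 -116.5 130 11 580 -116.5 22 11
```

```text
t 0.1 tcp [ 188.  -569.5  230.2] [-1.799e+02 -1.000e-02  1.826e+01] F [ 0.3 -0.3 -0.1] grip 0.999 0.0
dx 51.42 dy -30.73 dz 10.02 | wz 0.127
dx 0.00 dy 0.00 dz 10.80 | wz -0.000
```

Emit:
{"op": "servo_tool", "data": {
  "increments": [
    {"dx": 2.1,"dy": -1.25},
    {"dx": 4.5,"dy": -2.7},
    {"dx": 4.8,"dy": -2.88},
    {"dx": 4.8,"dy": -2.88},
    {"dx": 4.8,"dy": -2.88},
    {"dx": 4.8,"dy": -2.88},
    {"dx": 4.8,"dy": -2.88},
    {"dx": 4.8,"dy": -2.88},
    {"dx": 4.8,"dy": -2.88},
    {"dx": 4.8,"dy": -2.88},
    {"dx": 4.4,"dy": -2.5,"dz": 2},
    {"dx": 2,"dy": -1.2,"dz": 2,"wz": 0.127,"gripper": 75}
  ],
  "grip_force": 40
}}

```text
validation failed for argument at $.in...
```

Emit:
{"op": "servo_tool", "data": {
  "increments": [
    {"dz": 2},
    {"dz": 2},
    {"dz": 2},
    {}
  ]
}}

```text
validation failed for argument at $.in...
```

```bash
python3 go.py 580 -116.5 130 11 580 -116.5 22 11
python3 - <<'E'
from h import *
c=cam("scene"); save(c,"s1.png",(150,60,350,295),2.5)
E
```

```text
t 0.1 tcp [ 188.  -569.5  230.2] [-1.799e+02 -1.000e-02  1.826e+01] F [ 0.3 -0.3 -0.1] grip 0.999 0.0
dx 51.42 dy -30.73 dz 10.02 | wz 0.127
dx 0.00 dy 0.00 dz 10.80 | wz -0.000
```

View pics/s1.png

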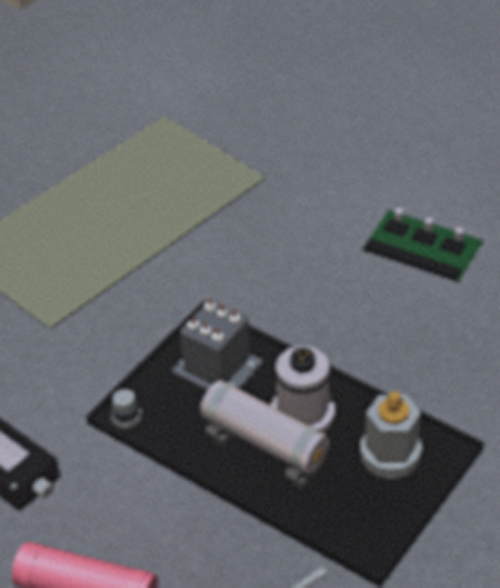

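Both calls were refused and nothing moved: the picture still shows the transformer at crop (215,340). I'll give every key in each row.

Emit:
{"op": "servo_tool", "data": {
  "increments": [
    {"dx": 2.1,"dy": -1.25,"dz": 0,"wx": 0,"wy": 0,"wz": 0,"gripper": 75},
    {"dx": 4.5,"dy": -2.7,"dz": 0,"wx": 0,"wy": 0,"wz": 0,"gripper": 75},
    {"dx": 4.8,"dy": -2.88,"dz": 0,"wx": 0,"wy": 0,"wz": 0,"gripper": 75},
    {"dx": 4.8,"dy": -2.88,"dz": 0,"wx": 0,"wy": 0,"wz": 0,"gripper": 75},
    {"dx": 4.8,"dy": -2.88,"dz": 0,"wx": 0,"wy": 0,"wz": 0,"gripper": 75},
    {"dx": 4.8,"dy": -2.88,"dz": 0,"wx": 0,"wy": 0,"wz": 0,"gripper": 75},
    {"dx": 4.8,"dy": -2.88,"dz": 0,"wx": 0,"wy": 0,"wz": 0,"gripper": 75},
    {"dx": 4.8,"dy": -2.88,"dz": 0,"wx": 0,"wy": 0,"wz": 0,"gripper": 75},
    {"dx": 4.8,"dy": -2.88,"dz": 0,"wx": 0,"wy": 0,"wz": 0,"gripper": 75},
    {"dx": 4.8,"dy": -2.88,"dz": 0,"wx": 0,"wy": 0,"wz": 0,"gripper": 75},
    {"dx": 4.4,"dy": -2.5,"dz": 2,"wx": 0,"wy": 0,"wz": 0,"gripper": 75},
    {"dx": 2.0,"dy": -1.2,"dz": 2,"wx": 0,"wy": 0,"wz": 0.127,"gripper": 75}
  ],
  "grip_force": 40
}}

```text
time_s: 1.65
tool_pos: [0.5811, -0.1135, 0.1907]
ee_rot: [-180.0, -0.0, 11.0]
force: [-0.4, -0.5, -0.2]
grip_width: 0.752
grasp_force: 0.0
```

Emit:
{"op": "servo_tool", "data": {
  "increments": [
    {"dx": -0.16,"dy": 0.27,"dz": 3,"wx": 0,"wy": 0,"wz": 0,"gripper": 75},
    {"dx": 0,"dy": 0,"dz": 3.5,"wx": 0,"wy": 0,"wz": 0,"gripper": 75},
    {"dx": 0,"dy": 0,"dz": 2,"wx": 0,"wy": 0,"wz": 0,"gripper": 75},
    {"dx": 0,"dy": 0,"dz": 0,"wx": 0,"wy": 0,"wz": 0,"gripper": 75},
    {"dx": 0,"dy": 0,"dz": 0,"wx": 0,"wy": 0,"wz": 0,"gripper": 75}
  ]
}}

```text
time_s: 2.28
tool_pos: [0.5796, -0.1202, 0.108]
ee_rot: [179.9, -0.1, 11.0]
force: [-0.1, 0.0, -0.2]
grip_width: 0.752
grasp_force: 0.0
```

```bash
python3 go.py 580 -116.5 22 11
python3 - <<'E'
from h import *
c=cam("scene"); 
s=ctrl.get_state(); 
for nm,p in (("tcp",s["tool_pos"]),("tr",(.580,-.1165,.059))): print(nm,(proj(c,p)-[150,60])*2.5)
save(c,"s2.png",(150,60,350,295),2.5)
E
```

```text
t 2.27 tcp [ 579.6 -120.2  108. ] [ 1.7995e+02 -1.2000e-01  1.0990e+01] F [-0.1  0.  -0.2] grip 0.752 0.0
dx 0.11 dy -0.36 dz 8.60 | wz -0.000
tcp [208.49145156 275.15968075]
tr [215.0417763  321.62498221]
```

View pics/s2.png

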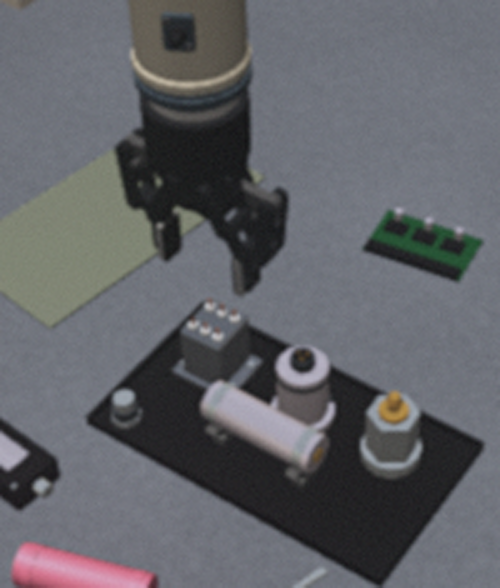

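The crop shows the open fingers above the transformer, with tips at (167,255) and (240,290). They straddle the can at (215,335), about 5 crop px off the projected TCP, so the scene camera is biased by roughly 4 mm toward +x. I'll trust the top view more and descend.

Emit:
{"op": "servo_tool", "data": {
  "increments": [
    {"dx": -0.04,"dy": -0.38,"dz": 0,"wx": 0,"wy": 0,"wz": 0,"gripper": 75},
    {"dx": 0,"dy": 0,"dz": 2,"wx": 0,"wy": 0,"wz": 0,"gripper": 75},
    {"dx": 0,"dy": 0,"dz": 2.6,"wx": 0,"wy": 0,"wz": 0,"gripper": 75},
    {"dx": 0,"dy": 0,"dz": 2.0,"wx": 0,"wy": 0,"wz": 0,"gripper": 75},
    {"dx": 0,"dy": 0,"dz": 1.3,"wx": 0,"wy": 0,"wz": 0,"gripper": 75},
    {"dx": 0,"dy": 0,"dz": 0.7,"wx": 0,"wy": 0,"wz": 0,"gripper": 75},
    {"dx": 0,"dy": 0,"dz": 0,"wx": 0,"wy": 0,"wz": 0,"gripper": 60},
    {"dx": 0,"dy": 0,"dz": 0,"wx": 0,"wy": 0,"wz": 0,"gripper": 55},
    {"dx": 0,"dy": 0,"dz": 0,"wx": 0,"wy": 0,"wz": 0,"gripper": 52}
  ]
}}

```text
time_s: 3.45
tool_pos: [0.5783, -0.1167, 0.0212]
ee_rot: [180.0, -0.1, 11.0]
force: [0.3, 0.4, -0.1]
grip_width: 0.517
grasp_force: 0.0
```

```bash
python3 go.py 578.5 -116.5 22 11
```

```text
t 3.45 tcp [ 578.3 -116.7   21.2] [ 1.7996e+02 -8.0000e-02  1.0990e+01] F [ 0.3  0.4 -0.1] grip 0.517 0.0
dx 0.02 dy -0.01 dz -0.08 | wz -0.000
```

Emit:
{"op": "servo_tool", "data": {
  "increments": [
    {"dx": 0,"dy": 0,"dz": 0,"wx": 0,"wy": 0,"wz": 0,"gripper": 50},
    {"dx": 0,"dy": 0,"dz": 0,"wx": 0,"wy": 0,"wz": 0,"gripper": 48},
    {"dx": 0,"dy": 0,"dz": 0,"wx": 0,"wy": 0,"wz": 0,"gripper": 46},
    {"dx": 0,"dy": 0,"dz": 0,"wx": 0,"wy": 0,"wz": 0,"gripper": 40},
    {"dx": 0,"dy": 0,"dz": 0,"wx": 0,"wy": 0,"wz": 0,"gripper": 30},
    {"dx": 0,"dy": 0,"dz": 0,"wx": 0,"wy": 0,"wz": 0,"gripper": 30}
  ]
}}

```text
time_s: 4.2
tool_pos: [0.5781, -0.1168, 0.0207]
ee_rot: [180.0, -0.0, 11.0]
force: [-0.8, -2.0, 4.2]
grip_width: 0.464
grasp_force: 41.2
```

Emit:
{"op": "servo_tool", "data": {
  "increments": [
    {"dx": 0,"dy": 0,"dz": -0.4,"wx": 0,"wy": 0,"wz": 0,"gripper": 30},
    {"dx": 0,"dy": 0,"dz": -1,"wx": 0,"wy": 0,"wz": 0,"gripper": 30},
    {"dx": 0,"dy": 0,"dz": -2,"wx": 0,"wy": 0,"wz": 0,"gripper": 30},
    {"dx": 0,"dy": 0,"dz": -2,"wx": 0,"wy": 0,"wz": 0,"gripper": 30},
    {"dx": 0,"dy": 0,"dz": -1.6,"wx": 0,"wy": 0,"wz": 0,"gripper": 30},
    {"dx": 0,"dy": 0,"dz": 0,"wx": 0,"wy": 0,"wz": 0,"gripper": 30}
  ]
}}

```text
time_s: 4.95
tool_pos: [0.5791, -0.1169, 0.0931]
ee_rot: [179.9, -0.2, 11.0]
force: [0.2, 0.2, -4.5]
grip_width: 0.463
grasp_force: 40.8
```

```bash
python3 go.py 598 -329 91 1 598 -329 21.2 1
python3 - <<'E'
from h import *
c=cam("scene"); save(c,"s3.png",(150,60,350,295),2.5)
E
```

```text
t 4.95 tcp [ 579.1 -116.9   93.1] [179.89  -0.24  10.99] F [ 0.2  0.2 -4.5] grip 0.463 40.8
dx -2.18 dy 21.18 dz 0.21 | wz 0.174
dx 0.00 dy 0.00 dz 6.98 | wz -0.000
```

View pics/s3.png

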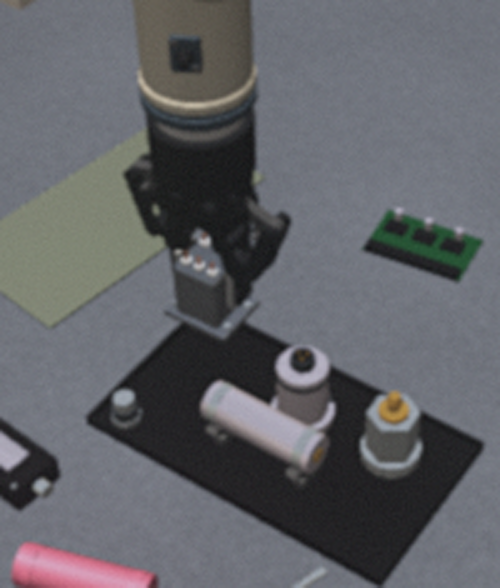

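The transformer is held upright at crop (205,290), with the rest of the scene unchanged. I carry it to the back slot of the mat, keeping the yaw so the return is a pure translation.

Emit:
{"op": "servo_tool", "data": {
  "increments": [
    {"dx": -0.1,"dy": 1.2,"dz": 0,"wx": 0,"wy": 0,"wz": 0,"gripper": 30},
    {"dx": -0.3,"dy": 3,"dz": 0,"wx": 0,"wy": 0,"wz": 0,"gripper": 30},
    {"dx": -0.4,"dy": 4,"dz": 0,"wx": 0,"wy": 0,"wz": 0,"gripper": 30},
    {"dx": -0.4,"dy": 4,"dz": 0,"wx": 0,"wy": 0,"wz": 0,"gripper": 30},
    {"dx": -0.4,"dy": 4,"dz": 0,"wx": 0,"wy": 0,"wz": 0,"gripper": 30},
    {"dx": -0.4,"dy": 3.4,"dz": 0,"wx": 0,"wy": 0,"wz": 0,"gripper": 30},
    {"dx": -0.2,"dy": 1.6,"dz": 0.5,"wx": 0,"wy": 0,"wz": 0,"gripper": 30},
    {"dx": 0,"dy": 0,"dz": 2,"wx": 0,"wy": 0,"wz": 0,"gripper": 30},
    {"dx": 0,"dy": 0,"dz": 2.5,"wx": 0,"wy": 0,"wz": 0,"gripper": 30},
    {"dx": 0,"dy": 0,"dz": 1.4,"wx": 0,"wy": 0,"wz": 0,"gripper": 30},
    {"dx": 0,"dy": 0,"dz": 0,"wx": 0,"wy": 0,"wz": 0,"gripper": 30},
    {"dx": 0,"dy": 0,"dz": 0,"wx": 0,"wy": 0,"wz": 0,"gripper": 30}
  ]
}}

```text
time_s: 6.5
tool_pos: [0.5971, -0.3285, 0.0272]
ee_rot: [180.0, -0.1, 11.0]
force: [0.6, -0.4, -3.6]
grip_width: 0.466
grasp_force: 41.2
```

```bash
python3 go.py 598 -329 21 11
```

```text
t 6.5 tcp [ 597.1 -328.5   27.2] [ 1.7996e+02 -5.0000e-02  1.1030e+01] F [ 0.6 -0.4 -3.6] grip 0.466 41.2
dx 0.08 dy 0.06 dz 0.62 | wz 0.000
```

Lower the last 6 mm in small steps, release and rise.

Emit:
{"op": "servo_tool", "data": {
  "increments": [
    {"dx": 0,"dy": 0,"dz": 0.3,"wx": 0,"wy": 0,"wz": 0,"gripper": 30},
    {"dx": 0,"dy": 0,"dz": 0.2,"wx": 0,"wy": 0,"wz": 0,"gripper": 30},
    {"dx": 0,"dy": 0,"dz": 0.1,"wx": 0,"wy": 0,"wz": 0,"gripper": 30},
    {"dx": 0,"dy": 0,"dz": 0,"wx": 0,"wy": 0,"wz": 0,"gripper": 30},
    {"dx": 0,"dy": 0,"dz": 0,"wx": 0,"wy": 0,"wz": 0,"gripper": 30}
  ]
}}

```text
time_s: 7.12
tool_pos: [0.5967, -0.329, 0.0208]
ee_rot: [180.0, -0.0, 11.0]
force: [-1.0, 1.5, -0.6]
grip_width: 0.462
grasp_force: 41.4
```

Emit:
{"op": "servo_tool", "data": {
  "increments": [
    {"dx": 0,"dy": 0,"dz": 0,"wx": 0,"wy": 0,"wz": 0,"gripper": 50},
    {"dx": 0,"dy": 0,"dz": 0,"wx": 0,"wy": 0,"wz": 0,"gripper": 60},
    {"dx": 0,"dy": 0,"dz": 0,"wx": 0,"wy": 0,"wz": 0,"gripper": 75},
    {"dx": 0,"dy": 0,"dz": 0,"wx": 0,"wy": 0,"wz": 0,"gripper": 75},
    {"dx": 0,"dy": 0,"dz": -2,"wx": 0,"wy": 0,"wz": 0,"gripper": 75},
    {"dx": 0,"dy": 0,"dz": -4,"wx": 0,"wy": 0,"wz": 0,"gripper": 75},
    {"dx": 0,"dy": 0,"dz": -3,"wx": 0,"wy": 0,"wz": 0,"gripper": 75},
    {"dx": 0,"dy": 0,"dz": 0,"wx": 0,"wy": 0,"wz": 0,"gripper": 75}
  ]
}}

```text
time_s: 8.12
tool_pos: [0.5984, -0.33, 0.1164]
ee_rot: [179.7, -0.4, 11.0]
force: [0.5, 0.1, 0.1]
grip_width: 0.751
grasp_force: 0.0
```

```bash
python3 go.py 565 -31 111 9.3 565 -31 22 9.3
python3 - <<'E'
from h import *
c=cam("scene");P=cloud(c);z=P[...,2]
px=c["pixels"].astype(int)
m=(np.hypot(P[...,0]-.6,P[...,1]+.328)<.04)&(px.min(-1)>130)&(z>.055)&(z<.08)
v,u=np.nonzero(m); print(m.sum(),onplane(c,u.mean(),v.mean(),.066)*1000)
E
```

```text
t 8.12 tcp [ 598.4 -330.   116.4] [179.66  -0.37  10.99] F [0.5 0.1 0.1] grip 0.751 0.0
dx 2.42 dy -29.99 dz 0.54 | wz 0.030
dx 0.00 dy 0.00 dz 8.90 | wz -0.000
55 [ 602.86388074 -323.44063799   66.        ]
```

Emit:
{"op": "servo_tool", "data": {
  "increments": [
    {"dx": 0.1,"dy": -1.5,"dz": 0,"wx": 0,"wy": 0,"wz": 0,"gripper": 75},
    {"dx": 0.3,"dy": -4,"dz": 0,"wx": 0,"wy": 0,"wz": 0,"gripper": 75},
    {"dx": 0.4,"dy": -5,"dz": 0,"wx": 0,"wy": 0,"wz": 0,"gripper": 75},
    {"dx": 0.4,"dy": -5,"dz": 0,"wx": 0,"wy": 0,"wz": 0,"gripper": 75},
    {"dx": 0.4,"dy": -5,"dz": 0,"wx": 0,"wy": 0,"wz": 0,"gripper": 75},
    {"dx": 0.4,"dy": -5,"dz": 0,"wx": 0,"wy": 0,"wz": 0,"gripper": 75},
    {"dx": 0.2,"dy": -3,"dz": 0,"wx": 0,"wy": 0,"wz": 0,"gripper": 75},
    {"dx": 0.1,"dy": -1.4,"dz": 0,"wx": 0,"wy": 0,"wz": 0.03,"gripper": 75},
    {"dx": 0,"dy": 0,"dz": 0,"wx": 0,"wy": 0,"wz": 0,"gripper": 75},
    {"dx": 0,"dy": 0,"dz": 0,"wx": 0,"wy": 0,"wz": 0,"gripper": 75}
  ]
}}

```text
time_s: 9.43
tool_pos: [0.5617, -0.0311, 0.1094]
ee_rot: [-180.0, 0.1, 9.3]
force: [0.5, -0.3, 0.4]
grip_width: 0.754
grasp_force: 0.0
```

```bash
python3 go.py 564 -32 116 9.3 564 -32 21 9.3
python3 - <<'E'
from h import *
c=cam("top"); P=cloud(c); z=P[...,2]; px=c["pixels"].astype(int)
for (x,y) in ((.597,-.329),):
  m=(np.hypot(P[...,0]-x,P[...,1]-y)<.04)&(px.min(-1)>130)&(z>.055)&(z<.08)
  v,u=np.nonzero(m); print(m.sum(),onplane(c,u.mean(),v.mean(),.066)*1000)
E
```

```text
t 9.43 tcp [561.7 -31.1 109.4] [-1.7999e+02  8.0000e-02  9.3000e+00] F [ 0.5 -0.3  0.4] grip 0.754 0.0
dx 0.22 dy 0.13 dz -0.66 | wz 0.000
dx 0.00 dy 0.00 dz 9.50 | wz -0.000
21 [ 593.22620595 -327.46567999   66.        ]
```

Emit:
{"op": "servo_tool", "data": {
  "increments": [
    {"dx": 0.22,"dy": 0.13,"dz": 0,"wx": 0,"wy": 0,"wz": 0,"gripper": 75},
    {"dx": 0,"dy": 0,"dz": 2,"wx": 0,"wy": 0,"wz": 0,"gripper": 75},
    {"dx": 0,"dy": 0,"dz": 2.6,"wx": 0,"wy": 0,"wz": 0,"gripper": 75},
    {"dx": 0,"dy": 0,"dz": 2.0,"wx": 0,"wy": 0,"wz": 0,"gripper": 75},
    {"dx": 0,"dy": 0,"dz": 1.4,"wx": 0,"wy": 0,"wz": 0,"gripper": 75},
    {"dx": 0,"dy": 0,"dz": 0.8,"wx": 0,"wy": 0,"wz": 0,"gripper": 65},
    {"dx": 0,"dy": 0,"dz": 0,"wx": 0,"wy": 0,"wz": 0,"gripper": 57},
    {"dx": 0,"dy": 0,"dz": 0,"wx": 0,"wy": 0,"wz": 0,"gripper": 53},
    {"dx": 0,"dy": 0,"dz": 0,"wx": 0,"wy": 0,"wz": 0,"gripper": 50},
    {"dx": 0,"dy": 0,"dz": 0,"wx": 0,"wy": 0,"wz": 0,"gripper": 46},
    {"dx": 0,"dy": 0,"dz": 0,"wx": 0,"wy": 0,"wz": 0,"gripper": 35},
    {"dx": 0,"dy": 0,"dz": 0,"wx": 0,"wy": 0,"wz": 0,"gripper": 35}
  ]
}}

```text
time_s: 10.98
tool_pos: [0.5652, -0.0318, 0.0234]
ee_rot: [180.0, -0.1, 9.3]
force: [-1.5, 1.6, 5.9]
grip_width: 0.478
grasp_force: 40.8
```

Emit:
{"op": "servo_tool", "data": {
  "increments": [
    {"dx": 0,"dy": 0,"dz": -0.4,"wx": 0,"wy": 0,"wz": 0,"gripper": 35},
    {"dx": 0,"dy": 0,"dz": -1,"wx": 0,"wy": 0,"wz": 0,"gripper": 35},
    {"dx": 0,"dy": 0,"dz": -2,"wx": 0,"wy": 0,"wz": 0,"gripper": 35},
    {"dx": 0,"dy": 0,"dz": -2,"wx": 0,"wy": 0,"wz": 0,"gripper": 35},
    {"dx": 0,"dy": 0,"dz": -1.6,"wx": 0,"wy": 0,"wz": 0,"gripper": 35},
    {"dx": 0,"dy": 0,"dz": 0,"wx": 0,"wy": 0,"wz": 0,"gripper": 35},
    {"dx": 0,"dy": 0,"dz": 0,"wx": 0,"wy": 0,"wz": 0,"gripper": 35}
  ]
}}

```text
time_s: 11.85
tool_pos: [0.5643, -0.0319, 0.0918]
ee_rot: [-180.0, 0.0, 9.3]
force: [-0.5, -0.1, -2.6]
grip_width: 0.481
grasp_force: 40.8
```

```bash
python3 go.py 513 -328 92 9.3
```

```text
t 11.85 tcp [564.3 -31.9  91.8] [-1.7999e+02  4.0000e-02  9.2700e+00] F [-0.5 -0.1 -2.6] grip 0.481 40.8
dx -9.83 dy 28.40 dz -0.02 | wz -0.001
```

Emit:
{"op": "servo_tool", "data": {
  "increments": [
    {"dx": -0.5,"dy": 1.4,"dz": 0,"wx": 0,"wy": 0,"wz": 0,"gripper": 35},
    {"dx": -1.2,"dy": 3.5,"dz": 0,"wx": 0,"wy": 0,"wz": 0,"gripper": 35},
    {"dx": -1.5,"dy": 4.5,"dz": 0,"wx": 0,"wy": 0,"wz": 0,"gripper": 35},
    {"dx": -1.6,"dy": 4.5,"dz": 0,"wx": 0,"wy": 0,"wz": 0,"gripper": 35},
    {"dx": -1.6,"dy": 4.5,"dz": 0,"wx": 0,"wy": 0,"wz": 0,"gripper": 35},
    {"dx": -1.6,"dy": 4.5,"dz": 0,"wx": 0,"wy": 0,"wz": 0,"gripper": 35},
    {"dx": -1.2,"dy": 3.5,"dz": 0,"wx": 0,"wy": 0,"wz": 0,"gripper": 35},
    {"dx": -0.6,"dy": 2.0,"dz": 0.5,"wx": 0,"wy": 0,"wz": 0,"gripper": 35},
    {"dx": 0,"dy": 0,"dz": 2,"wx": 0,"wy": 0,"wz": 0,"gripper": 35},
    {"dx": 0,"dy": 0,"dz": 2.4,"wx": 0,"wy": 0,"wz": 0,"gripper": 35},
    {"dx": 0,"dy": 0,"dz": 1.3,"wx": 0,"wy": 0,"wz": 0,"gripper": 35},
    {"dx": 0,"dy": 0,"dz": 0,"wx": 0,"wy": 0,"wz": 0,"gripper": 35}
  ]
}}

```text
time_s: 13.35
tool_pos: [0.5129, -0.3263, 0.028]
ee_rot: [-179.8, 0.2, 9.3]
force: [0.3, 0.1, -2.1]
grip_width: 0.478
grasp_force: 41.1
```

Emit:
{"op": "servo_tool", "data": {
  "increments": [
    {"dx": 0,"dy": 0,"dz": 0.2,"wx": 0,"wy": 0,"wz": 0,"gripper": 35},
    {"dx": 0,"dy": 0,"dz": 0.2,"wx": 0,"wy": 0,"wz": 0,"gripper": 35},
    {"dx": 0,"dy": 0,"dz": 0.1,"wx": 0,"wy": 0,"wz": 0,"gripper": 35},
    {"dx": 0,"dy": 0,"dz": 0,"wx": 0,"wy": 0,"wz": 0,"gripper": 35},
    {"dx": 0,"dy": 0,"dz": 0,"wx": 0,"wy": 0,"wz": 0,"gripper": 35}
  ]
}}

```text
time_s: 13.98
tool_pos: [0.5137, -0.328, 0.0255]
ee_rot: [180.0, -0.0, 9.3]
force: [-0.4, 0.2, -3.2]
grip_width: 0.479
grasp_force: 41.1
```

Emit:
{"op": "servo_tool", "data": {
  "increments": [
    {"dx": 0,"dy": 0,"dz": 0.1,"wx": 0,"wy": 0,"wz": 0,"gripper": 35},
    {"dx": 0,"dy": 0,"dz": 0.1,"wx": 0,"wy": 0,"wz": 0,"gripper": 35},
    {"dx": 0,"dy": 0,"dz": 0.1,"wx": 0,"wy": 0,"wz": 0,"gripper": 35},
    {"dx": 0,"dy": 0,"dz": 0,"wx": 0,"wy": 0,"wz": 0,"gripper": 35},
    {"dx": 0,"dy": 0,"dz": 0,"wx": 0,"wy": 0,"wz": 0,"gripper": 35}
  ]
}}

```text
time_s: 14.6
tool_pos: [0.5136, -0.328, 0.0234]
ee_rot: [180.0, -0.0, 9.3]
force: [-4.1, 2.2, 5.9]
grip_width: 0.485
grasp_force: 41.6
```

Emit:
{"op": "servo_tool", "data": {
  "increments": [
    {"dx": 0,"dy": 0,"dz": 0,"wx": 0,"wy": 0,"wz": 0,"gripper": 52},
    {"dx": 0,"dy": 0,"dz": 0,"wx": 0,"wy": 0,"wz": 0,"gripper": 62},
    {"dx": 0,"dy": 0,"dz": 0,"wx": 0,"wy": 0,"wz": 0,"gripper": 75},
    {"dx": 0,"dy": 0,"dz": 0,"wx": 0,"wy": 0,"wz": 0,"gripper": 75},
    {"dx": 0,"dy": 0,"dz": -2,"wx": 0,"wy": 0,"wz": 0,"gripper": 75},
    {"dx": 0,"dy": 0,"dz": -4,"wx": 0,"wy": 0,"wz": 0,"gripper": 75},
    {"dx": 0,"dy": 0,"dz": -3,"wx": 0,"wy": 0,"wz": 0,"gripper": 75},
    {"dx": 0,"dy": 0,"dz": 0,"wx": 0,"wy": 0,"wz": 0,"gripper": 75},
    {"dx": 0,"dy": 0,"dz": 0,"wx": 0,"wy": 0,"wz": 0,"gripper": 75}
  ]
}}

```text
time_s: 15.72
tool_pos: [0.5136, -0.3279, 0.1124]
ee_rot: [180.0, -0.0, 9.3]
force: [-0.2, 0.3, -1.2]
grip_width: 0.748
grasp_force: 0.0
```

```bash
python3 go.py 548.5 47.5 112 15
python3 - <<'E'
from h import *
c=cam("scene");P=cloud(c);z=P[...,2]; px=c["pixels"].astype(int)
m=(np.hypot(P[...,0]-.517,P[...,1]+.325)<.03)&(px.max(-1)<75)&(z>.06)&(z<.085)
v,u=np.nonzero(m); print(m.sum(),onplane(c,u.mean(),v.mean(),.072)*1000)
E
```

```text
t 15.72 tcp [ 513.6 -327.9  112.4] [ 1.7999e+02 -1.0000e-02  9.2700e+00] F [-0.2  0.3 -1.2] grip 0.748 0.0
dx 9.50 dy -36.49 dz 0.04 | wz -0.100
48 [ 519.04014027 -324.28445292   72.        ]
```

Emit:
{"op": "servo_tool", "data": {
  "increments": [
    {"dx": 0.5,"dy": -1.9,"dz": 0,"wx": 0,"wy": 0,"wz": 0,"gripper": 75},
    {"dx": 1,"dy": -4,"dz": 0,"wx": 0,"wy": 0,"wz": 0,"gripper": 75},
    {"dx": 1.3,"dy": -5,"dz": 0,"wx": 0,"wy": 0,"wz": 0,"gripper": 75},
    {"dx": 1.3,"dy": -5,"dz": 0,"wx": 0,"wy": 0,"wz": 0,"gripper": 75},
    {"dx": 1.3,"dy": -5,"dz": 0,"wx": 0,"wy": 0,"wz": 0,"gripper": 75},
    {"dx": 1.3,"dy": -5,"dz": 0,"wx": 0,"wy": 0,"wz": 0,"gripper": 75},
    {"dx": 1.3,"dy": -5,"dz": 0,"wx": 0,"wy": 0,"wz": 0,"gripper": 75},
    {"dx": 1,"dy": -3.6,"dz": 0,"wx": 0,"wy": 0,"wz": 0,"gripper": 75},
    {"dx": 0.5,"dy": -2,"dz": 0,"wx": 0,"wy": 0,"wz": -0.1,"gripper": 75},
    {"dx": 0,"dy": 0,"dz": 0,"wx": 0,"wy": 0,"wz": 0,"gripper": 75},
    {"dx": 0,"dy": 0,"dz": 0,"wx": 0,"wy": 0,"wz": 0,"gripper": 75},
    {"dx": 0,"dy": 0,"dz": 0,"wx": 0,"wy": 0,"wz": 0,"gripper": 75}
  ]
}}

```text
time_s: 17.27
tool_pos: [0.5483, 0.0469, 0.1121]
ee_rot: [180.0, 0.0, 14.9]
force: [-0.9, -1.7, 0.9]
grip_width: 0.748
grasp_force: 0.0
```

```bash
python3 go.py 548.5 47.5 20 15
```

```text
t 17.27 tcp [548.3  46.9 112.1] [1.800e+02 2.000e-02 1.489e+01] F [-0.9 -1.7  0.9] grip 0.748 0.0
dx 0.03 dy -0.05 dz 9.21 | wz -0.002
```

Emit:
{"op": "servo_tool", "data": {
  "increments": [
    {"dx": 0,"dy": 0,"dz": 2,"wx": 0,"wy": 0,"wz": 0,"gripper": 75},
    {"dx": 0,"dy": 0,"dz": 2.6,"wx": 0,"wy": 0,"wz": 0,"gripper": 75},
    {"dx": 0,"dy": 0,"dz": 2.3,"wx": 0,"wy": 0,"wz": 0,"gripper": 75},
    {"dx": 0,"dy": 0,"dz": 1.5,"wx": 0,"wy": 0,"wz": 0,"gripper": 75},
    {"dx": 0,"dy": 0,"dz": 0.7,"wx": 0,"wy": 0,"wz": 0,"gripper": 60},
    {"dx": 0,"dy": 0,"dz": 0,"wx": 0,"wy": 0,"wz": 0,"gripper": 52},
    {"dx": 0,"dy": 0,"dz": 0,"wx": 0,"wy": 0,"wz": 0,"gripper": 48},
    {"dx": 0,"dy": 0,"dz": 0,"wx": 0,"wy": 0,"wz": 0,"gripper": 45},
    {"dx": 0,"dy": 0,"dz": 0,"wx": 0,"wy": 0,"wz": 0,"gripper": 43},
    {"dx": 0,"dy": 0,"dz": 0,"wx": 0,"wy": 0,"wz": 0,"gripper": 40},
    {"dx": 0,"dy": 0,"dz": 0,"wx": 0,"wy": 0,"wz": 0,"gripper": 30},
    {"dx": 0,"dy": 0,"dz": 0,"wx": 0,"wy": 0,"wz": 0,"gripper": 30}
  ]
}}

```text
time_s: 18.77
tool_pos: [0.549, 0.0477, 0.022]
ee_rot: [180.0, -0.1, 15.0]
force: [0.5, 1.0, 5.6]
grip_width: 0.414
grasp_force: 41.7
```

Emit:
{"op": "servo_tool", "data": {
  "increments": [
    {"dx": 0,"dy": 0,"dz": -0.4,"wx": 0,"wy": 0,"wz": 0,"gripper": 30},
    {"dx": 0,"dy": 0,"dz": -1,"wx": 0,"wy": 0,"wz": 0,"gripper": 30},
    {"dx": 0,"dy": 0,"dz": -2.6,"wx": 0,"wy": 0,"wz": 0,"gripper": 30},
    {"dx": 0,"dy": 0,"dz": -3,"wx": 0,"wy": 0,"wz": 0,"gripper": 30},
    {"dx": 0,"dy": 0,"dz": -1,"wx": 0,"wy": 0,"wz": 0,"gripper": 30},
    {"dx": 0,"dy": 0,"dz": 0,"wx": 0,"wy": 0,"wz": 0,"gripper": 30},
    {"dx": 0,"dy": 0,"dz": 0,"wx": 0,"wy": 0,"wz": 0,"gripper": 30}
  ]
}}

```text
time_s: 19.65
tool_pos: [0.5478, 0.0475, 0.0995]
ee_rot: [-180.0, 0.1, 15.0]
force: [0.2, -0.2, -3.9]
grip_width: 0.417
grasp_force: 41.0
```

```bash
python3 go.py 430 -327.5 100 15
```

```text
t 19.65 tcp [547.8  47.5  99.5] [-1.7997e+02  1.5000e-01  1.5000e+01] F [ 0.2 -0.2 -3.9] grip 0.417 41.0
dx -21.08 dy 33.18 dz -0.05 | wz -0.000
```

Emit:
{"op": "servo_tool", "data": {
  "increments": [
    {"dx": -1,"dy": 1.6,"dz": 0,"wx": 0,"wy": 0,"wz": 0,"gripper": 30},
    {"dx": -2,"dy": 3.2,"dz": 0,"wx": 0,"wy": 0,"wz": 0,"gripper": 30},
    {"dx": -2.6,"dy": 4.1,"dz": 0,"wx": 0,"wy": 0,"wz": 0,"gripper": 30},
    {"dx": -2.6,"dy": 4.1,"dz": 0,"wx": 0,"wy": 0,"wz": 0,"gripper": 30},
    {"dx": -2.6,"dy": 4.1,"dz": 0,"wx": 0,"wy": 0,"wz": 0,"gripper": 30},
    {"dx": -2.6,"dy": 4.1,"dz": 0,"wx": 0,"wy": 0,"wz": 0,"gripper": 30},
    {"dx": -2.6,"dy": 4.1,"dz": 0,"wx": 0,"wy": 0,"wz": 0,"gripper": 30},
    {"dx": -2.6,"dy": 4.1,"dz": 0,"wx": 0,"wy": 0,"wz": 0,"gripper": 30},
    {"dx": -1.6,"dy": 2.4,"dz": 0,"wx": 0,"wy": 0,"wz": 0,"gripper": 30},
    {"dx": -0.9,"dy": 1.4,"dz": 0.5,"wx": 0,"wy": 0,"wz": 0,"gripper": 30},
    {"dx": 0,"dy": 0,"dz": 2,"wx": 0,"wy": 0,"wz": 0,"gripper": 30},
    {"dx": 0,"dy": 0,"dz": 2.6,"wx": 0,"wy": 0,"wz": 0,"gripper": 30}
  ]
}}

```text
time_s: 21.15
tool_pos: [0.4308, -0.3267, 0.0486]
ee_rot: [-180.0, -0.0, 15.0]
force: [-0.5, -0.3, -4.3]
grip_width: 0.418
grasp_force: 41.0
```

Emit:
{"op": "servo_tool", "data": {
  "increments": [
    {"dx": 0,"dy": 0,"dz": 1.4,"wx": 0,"wy": 0,"wz": 0,"gripper": 30},
    {"dx": 0,"dy": 0,"dz": 0.6,"wx": 0,"wy": 0,"wz": 0,"gripper": 30},
    {"dx": 0,"dy": 0,"dz": 0.2,"wx": 0,"wy": 0,"wz": 0,"gripper": 30},
    {"dx": 0,"dy": 0,"dz": 0.1,"wx": 0,"wy": 0,"wz": 0,"gripper": 30},
    {"dx": 0,"dy": 0,"dz": 0,"wx": 0,"wy": 0,"wz": 0,"gripper": 30},
    {"dx": 0,"dy": 0,"dz": 0,"wx": 0,"wy": 0,"wz": 0,"gripper": 30}
  ]
}}

```text
time_s: 21.9
tool_pos: [0.4309, -0.3279, 0.0278]
ee_rot: [180.0, -0.0, 15.0]
force: [0.1, 0.7, -3.5]
grip_width: 0.415
grasp_force: 40.9
```

Emit:
{"op": "servo_tool", "data": {
  "increments": [
    {"dx": 0,"dy": 0,"dz": 0.2,"wx": 0,"wy": 0,"wz": 0,"gripper": 30},
    {"dx": 0,"dy": 0,"dz": 0.1,"wx": 0,"wy": 0,"wz": 0,"gripper": 30},
    {"dx": 0,"dy": 0,"dz": 0.1,"wx": 0,"wy": 0,"wz": 0,"gripper": 30},
    {"dx": 0,"dy": 0,"dz": 0,"wx": 0,"wy": 0,"wz": 0,"gripper": 30},
    {"dx": 0,"dy": 0,"dz": 0,"wx": 0,"wy": 0,"wz": 0,"gripper": 30}
  ]
}}

```text
time_s: 22.52
tool_pos: [0.4307, -0.3277, 0.0233]
ee_rot: [-180.0, 0.0, 15.0]
force: [0.4, -0.6, -2.6]
grip_width: 0.415
grasp_force: 40.9
```

Emit:
{"op": "servo_tool", "data": {
  "increments": [
    {"dx": 0,"dy": 0,"dz": 0.1,"wx": 0,"wy": 0,"wz": 0,"gripper": 30},
    {"dx": 0,"dy": 0,"dz": 0.05,"wx": 0,"wy": 0,"wz": 0,"gripper": 30},
    {"dx": 0,"dy": 0,"dz": 0,"wx": 0,"wy": 0,"wz": 0,"gripper": 30},
    {"dx": 0,"dy": 0,"dz": 0,"wx": 0,"wy": 0,"wz": 0,"gripper": 30}
  ]
}}

```text
time_s: 23.02
tool_pos: [0.4307, -0.3278, 0.022]
ee_rot: [180.0, -0.0, 15.0]
force: [0.0, 1.3, 0.3]
grip_width: 0.416
grasp_force: 41.2
```

Emit:
{"op": "servo_tool", "data": {
  "increments": [
    {"dx": 0,"dy": 0,"dz": 0,"wx": 0,"wy": 0,"wz": 0,"gripper": 46},
    {"dx": 0,"dy": 0,"dz": 0,"wx": 0,"wy": 0,"wz": 0,"gripper": 60},
    {"dx": 0,"dy": 0,"dz": 0,"wx": 0,"wy": 0,"wz": 0,"gripper": 75},
    {"dx": 0,"dy": 0,"dz": 0,"wx": 0,"wy": 0,"wz": 0,"gripper": 75},
    {"dx": 0,"dy": 0,"dz": -2,"wx": 0,"wy": 0,"wz": 0,"gripper": 75},
    {"dx": 0,"dy": 0,"dz": -4,"wx": 0,"wy": 0,"wz": 0,"gripper": 75},
    {"dx": 0,"dy": 0,"dz": -4,"wx": 0,"wy": 0,"wz": 0,"gripper": 75},
    {"dx": 0,"dy": 0,"dz": 0,"wx": 0,"wy": 0,"wz": 0,"gripper": 75},
    {"dx": 0,"dy": 0,"dz": 0,"wx": 0,"wy": 0,"wz": 0,"gripper": 75}
  ]
}}

```text
time_s: 24.15
tool_pos: [0.4308, -0.3278, 0.1225]
ee_rot: [180.0, -0.0, 15.0]
force: [0.4, -0.9, -0.5]
grip_width: 0.753
grasp_force: 0.0
```

```bash
python3 go.py 613.5 -28 122 15
python3 - <<'E'
from h import *
c=cam("scene");P=cloud(c);z=P[...,2]; px=c["pixels"].astype(int); hsv=cv2.cvtColor(c["pixels"],cv2.COLOR_RGB2HSV)
m=(np.hypot(P[...,0]-.435,P[...,1]+.325)<.03)&(hsv[...,1]>110)&(z>.05)&(z<.085)
v,u=np.nonzero(m); print(m.sum(),onplane(c,u.mean(),v.mean(),.064)*1000)
t=cam("top"); P=cloud(t); z=P[...,2]; px=t["pixels"].astype(int)
m=(abs(P[...,0]-.615)<.06)&(abs(P[...,1]+.027)<.07)&(z>.036)&(z<.056)&(px.min(-1)>90)&(P[...,0]>.593)
v,u=np.nonzero(m); q=np.float32([onplane(t,a,b,.0475)[:2]*1000 for a,b in zip(u,v)]); print("beacon",m.sum(),cv2.minAreaRect(q), q.mean(0))
cv2.imwrite("pics/both1.png",np.hstack([t["pixels"][100:330,60:460],c["pixels"][100:330,60:460]])[:,:,::-1])
E
```

```text
t 24.15 tcp [ 430.8 -327.8  122.5] [ 1.7996e+02 -3.0000e-02  1.5000e+01] F [ 0.4 -0.9 -0.5] grip 0.753 0.0
dx 25.41 dy -24.23 dz 0.05 | wz -0.000
57 [ 435.83957972 -324.43815933   64.        ]
beacon 492 ((613.128662109375, -27.107887268066406), (30.62249183654785, 100.48474884033203), 8.837646484375) [613.1634   -27.532759]
```

View pics/both1.png

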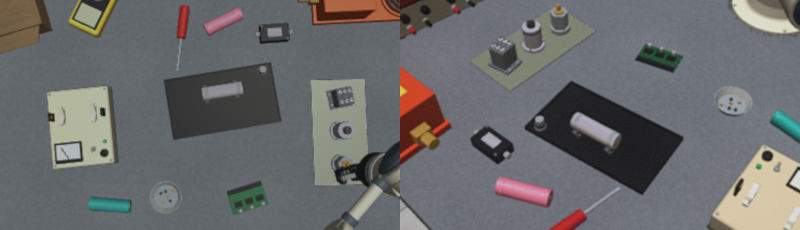

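All three units stand upright on the mat (left panel at x=342, y=97/131/163; right panel at (503,55), (532,37), (559,18)). The beacon at (222,92) is now free, so I move to it and turn the gripper across its axis.

Emit:
{"op": "servo_tool", "data": {
  "increments": [
    {"dx": 1.5,"dy": -1.4,"dz": 0,"wx": 0,"wy": 0,"wz": 0,"gripper": 75},
    {"dx": 3,"dy": -2.9,"dz": 0,"wx": 0,"wy": 0,"wz": 0,"gripper": 75},
    {"dx": 3.5,"dy": -3.4,"dz": 0,"wx": 0,"wy": 0,"wz": 0,"gripper": 75},
    {"dx": 3.5,"dy": -3.4,"dz": 0,"wx": 0,"wy": 0,"wz": 0,"gripper": 75},
    {"dx": 3.5,"dy": -3.4,"dz": 0,"wx": 0,"wy": 0,"wz": 0,"gripper": 75},
    {"dx": 3.5,"dy": -3.4,"dz": 0,"wx": 0,"wy": 0,"wz": 0,"gripper": 75},
    {"dx": 3.5,"dy": -3.3,"dz": 0,"wx": 0,"wy": 0,"wz": 0,"gripper": 75},
    {"dx": 2.5,"dy": -2.2,"dz": 0,"wx": 0,"wy": 0,"wz": 0,"gripper": 75},
    {"dx": 0.96,"dy": -0.82,"dz": 0,"wx": 0,"wy": 0,"wz": -0.1,"gripper": 75},
    {"dx": 0,"dy": 0,"dz": 0,"wx": 0,"wy": 0,"wz": -0.17,"gripper": 75},
    {"dx": 0,"dy": 0,"dz": 0,"wx": 0,"wy": 0,"wz": -0.17,"gripper": 75},
    {"dx": 0,"dy": 0,"dz": 0,"wx": 0,"wy": 0,"wz": -0.17,"gripper": 75}
  ]
}}

```text
time_s: 25.75
tool_pos: [0.6132, -0.0277, 0.12]
ee_rot: [-179.9, 0.1, 50.3]
force: [0.4, -1.1, -0.9]
grip_width: 0.752
grasp_force: 0.0
```

Emit:
{"op": "servo_tool", "data": {
  "increments": [
    {"dx": 0,"dy": 0,"dz": 0,"wx": 0,"wy": 0,"wz": -0.17,"gripper": 75},
    {"dx": 0,"dy": 0,"dz": 0,"wx": 0,"wy": 0,"wz": -0.17,"gripper": 75},
    {"dx": 0,"dy": 0,"dz": 0,"wx": 0,"wy": 0,"wz": -0.17,"gripper": 75},
    {"dx": 0,"dy": 0,"dz": 0,"wx": 0,"wy": 0,"wz": -0.17,"gripper": 75},
    {"dx": 0,"dy": 0,"dz": 0,"wx": 0,"wy": 0,"wz": -0.17,"gripper": 75},
    {"dx": 0,"dy": 0,"dz": 0,"wx": 0,"wy": 0,"wz": 0,"gripper": 75},
    {"dx": 0,"dy": 0,"dz": 0,"wx": 0,"wy": 0,"wz": 0,"gripper": 75}
  ]
}}

```text
time_s: 26.62
tool_pos: [0.6136, -0.0278, 0.1209]
ee_rot: [-179.9, -0.0, 98.5]
force: [0.8, -0.2, 0.0]
grip_width: 0.746
grasp_force: 0.0
```

```bash
python3 go.py 614 -28 122 99 614 -28 11 99
```

```text
t 26.62 tcp [613.6 -27.8 120.9] [-1.7992e+02 -2.0000e-02  9.8470e+01] F [ 0.8 -0.2  0. ] grip 0.746 0.0
dx -0.02 dy 0.04 dz -0.11 | wz -0.009
dx 0.00 dy 0.00 dz 11.10 | wz -0.000
```

Emit:
{"op": "servo_tool", "data": {
  "increments": [
    {"dx": 0,"dy": 0.04,"dz": 2,"wx": 0,"wy": 0,"wz": -0.009,"gripper": 75},
    {"dx": 0,"dy": 0,"dz": 3,"wx": 0,"wy": 0,"wz": 0,"gripper": 75},
    {"dx": 0,"dy": 0,"dz": 3,"wx": 0,"wy": 0,"wz": 0,"gripper": 75},
    {"dx": 0,"dy": 0,"dz": 1.8,"wx": 0,"wy": 0,"wz": 0,"gripper": 75},
    {"dx": 0,"dy": 0,"dz": 0.8,"wx": 0,"wy": 0,"wz": 0,"gripper": 75},
    {"dx": 0,"dy": 0,"dz": 0.3,"wx": 0,"wy": 0,"wz": 0,"gripper": 60},
    {"dx": 0,"dy": 0,"dz": 0,"wx": 0,"wy": 0,"wz": 0,"gripper": 52},
    {"dx": 0,"dy": 0,"dz": 0,"wx": 0,"wy": 0,"wz": 0,"gripper": 46},
    {"dx": 0,"dy": 0,"dz": 0,"wx": 0,"wy": 0,"wz": 0,"gripper": 42},
    {"dx": 0,"dy": 0,"dz": 0,"wx": 0,"wy": 0,"wz": 0,"gripper": 40},
    {"dx": 0,"dy": 0,"dz": 0,"wx": 0,"wy": 0,"wz": 0,"gripper": 36},
    {"dx": 0,"dy": 0,"dz": 0,"wx": 0,"wy": 0,"wz": 0,"gripper": 28}
  ]
}}

```text
time_s: 28.12
tool_pos: [0.6145, -0.0278, 0.0133]
ee_rot: [180.0, 0.0, 99.2]
force: [-1.0, 0.2, 3.8]
grip_width: 0.372
grasp_force: 39.5
```

```bash
python3 go.py
python3 - <<'E'
from h import *
# tester cradle: white V supports on top + tester rect, top view and scene
for n in("top","scene"):
    c=np.load(n+"0.npz"); c={k:c[k] for k in c}; P=cloud(c); z=P[...,2]; hsv=cv2.cvtColor(c["pixels"],cv2.COLOR_RGB2HSV)
    m=((abs(P[...,0]-.545)<.06)&(abs(P[...,1]-.318)<.07)&(z>.066)).astype(np.uint8)
    k,l,st,ce=cv2.connectedComponentsWithStats(m)
    for i in range(1,k):
        if st[i,4]>6: q=P[l==i]; print(n,st[i,4],np.round(q.mean(0)*1000,1),np.round(np.ptp(q,0)*1000),"sat",hsv[l==i].mean(0).round())
E
```

```text
t 28.12 tcp [614.5 -27.8  13.3] [1.7997e+02 1.0000e-02 9.9170e+01] F [-1.   0.2  3.8] grip 0.372 39.5
top 94 [557.6 282.9  75.4] [45. 13. 20.] sat [ 31.  22. 163.]
top 101 [550.8 358.1  75.9] [46. 15. 19.] sat [ 31.  22. 160.]
top 42 [560.  259.   85.6] [20.  8. 27.] sat [50. 21. 60.]
top 50 [547.3 380.6  83.7] [18.  8. 28.] sat [41. 54. 60.]
scene 84 [564.2 261.4  83.2] [23.  8. 26.] sat [24. 56. 78.]
scene 154 [557.  283.6  75.2] [46. 14. 18.] sat [ 31.  16. 204.]
scene 161 [548.9 358.9  75.1] [46. 14. 18.] sat [ 32.  15. 207.]
scene 81 [551.9 382.5  84. ] [22.  8. 26.] sat [20. 57. 79.]
```

Emit:
{"op": "servo_tool", "data": {
  "increments": [
    {"dx": 0,"dy": 0,"dz": 0,"wx": 0,"wy": 0,"wz": 0,"gripper": 28},
    {"dx": 0,"dy": 0,"dz": -0.4,"wx": 0,"wy": 0,"wz": 0,"gripper": 28},
    {"dx": 0,"dy": 0,"dz": -1.2,"wx": 0,"wy": 0,"wz": 0,"gripper": 28},
    {"dx": 0,"dy": 0,"dz": -3,"wx": 0,"wy": 0,"wz": 0,"gripper": 28},
    {"dx": 0,"dy": 0,"dz": -4,"wx": 0,"wy": 0,"wz": 0,"gripper": 28},
    {"dx": 0,"dy": 0,"dz": -3.4,"wx": 0,"wy": 0,"wz": 0,"gripper": 28},
    {"dx": 0,"dy": 0,"dz": -2,"wx": 0,"wy": 0,"wz": 0,"gripper": 28},
    {"dx": 0,"dy": 0,"dz": 0,"wx": 0,"wy": 0,"wz": 0,"gripper": 28},
    {"dx": 0,"dy": 0,"dz": 0,"wx": 0,"wy": 0,"wz": 0,"gripper": 28}
  ]
}}

```text
time_s: 29.25
tool_pos: [0.6136, -0.0278, 0.1507]
ee_rot: [-179.8, -0.0, 99.2]
force: [0.2, 0.4, -2.6]
grip_width: 0.376
grasp_force: 39.9
```

```bash
python3 go.py 554 319.5 152 95.9 554 319.5 67.3 95.9
python3 - <<'E'
from h import *
c=cam("scene"); save(c,"s5.png",(170,60,370,270),2.5)
E
```

```text
t 29.25 tcp [613.6 -27.8 150.7] [-1.7984e+02 -4.0000e-02  9.9170e+01] F [ 0.2  0.4 -2.6] grip 0.376 39.9
dx 35.23 dy -0.35 dz -0.13 | wz 0.057
dx 0.00 dy 0.00 dz 8.47 | wz -0.000
```

View pics/s5.png

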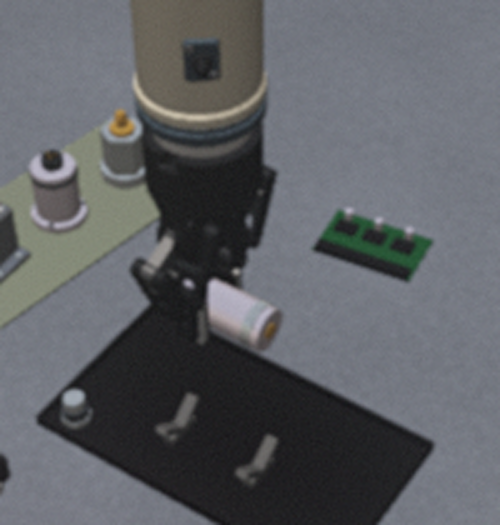

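The beacon is held level at crop (230,312) and the tray's V supports at (180,415) and (258,460) are empty. I carry it to the cradle.

Emit:
{"op": "servo_tool", "data": {
  "increments": [
    {"dx": 1.5,"dy": 0,"dz": 0,"wx": 0,"wy": 0,"wz": 0,"gripper": 28},
    {"dx": 3.5,"dy": -0.1,"dz": 0,"wx": 0,"wy": 0,"wz": 0,"gripper": 28},
    {"dx": 4.5,"dy": -0.1,"dz": 0,"wx": 0,"wy": 0,"wz": 0,"gripper": 28},
    {"dx": 4.5,"dy": -0.1,"dz": 0,"wx": 0,"wy": 0,"wz": 0,"gripper": 28},
    {"dx": 4.5,"dy": -0.05,"dz": 0,"wx": 0,"wy": 0,"wz": 0,"gripper": 28},
    {"dx": 4.5,"dy": 0,"dz": 0,"wx": 0,"wy": 0,"wz": 0,"gripper": 28},
    {"dx": 4.5,"dy": 0,"dz": 0,"wx": 0,"wy": 0,"wz": 0,"gripper": 28},
    {"dx": 4.2,"dy": 0,"dz": 0,"wx": 0,"wy": 0,"wz": 0,"gripper": 28},
    {"dx": 2.5,"dy": 0,"dz": 0,"wx": 0,"wy": 0,"wz": 0,"gripper": 28},
    {"dx": 1.03,"dy": 0,"dz": 0,"wx": 0,"wy": 0,"wz": 0.057,"gripper": 28},
    {"dx": 0,"dy": 0,"dz": 0,"wx": 0,"wy": 0,"wz": 0,"gripper": 28},
    {"dx": 0,"dy": 0,"dz": 0,"wx": 0,"wy": 0,"wz": 0,"gripper": 28}
  ]
}}

```text
time_s: 30.8
tool_pos: [0.5544, 0.3193, 0.1522]
ee_rot: [-180.0, 0.0, 96.0]
force: [-0.4, 0.4, -1.8]
grip_width: 0.376
grasp_force: 40.0
```

```bash
python3 go.py 554 319.5 67.3 95.9
```

```text
t 30.8 tcp [554.4 319.3 152.2] [-1.7995e+02  3.0000e-02  9.5960e+01] F [-0.4  0.4 -1.8] grip 0.376 40.0
dx 0.03 dy -0.04 dz 8.49 | wz 0.001
```

Emit:
{"op": "servo_tool", "data": {
  "increments": [
    {"dx": 0,"dy": 0,"dz": 1.5,"wx": 0,"wy": 0,"wz": 0,"gripper": 28},
    {"dx": 0,"dy": 0,"dz": 2.5,"wx": 0,"wy": 0,"wz": 0,"gripper": 28},
    {"dx": 0,"dy": 0,"dz": 2,"wx": 0,"wy": 0,"wz": 0,"gripper": 28},
    {"dx": 0,"dy": 0,"dz": 1.2,"wx": 0,"wy": 0,"wz": 0,"gripper": 28},
    {"dx": 0,"dy": 0,"dz": 0.5,"wx": 0,"wy": 0,"wz": 0,"gripper": 28},
    {"dx": 0,"dy": 0,"dz": 0.2,"wx": 0,"wy": 0,"wz": 0,"gripper": 28},
    {"dx": 0,"dy": 0,"dz": 0,"wx": 0,"wy": 0,"wz": 0,"gripper": 28},
    {"dx": 0,"dy": 0,"dz": 0,"wx": 0,"wy": 0,"wz": 0,"gripper": 28}
  ]
}}

```text
time_s: 31.8
tool_pos: [0.5551, 0.3196, 0.0747]
ee_rot: [179.9, -0.0, 95.9]
force: [0.3, 0.0, -2.0]
grip_width: 0.369
grasp_force: 40.0
```

```bash
python3 go.py 554 319.5 67.3 95.9
python3 - <<'E'
from h import *
c=cam("scene"); save(c,"s6.png",(330,170,530,370),3)
E
```

```text
t 31.8 tcp [555.1 319.6  74.7] [ 1.7993e+02 -3.0000e-02  9.5900e+01] F [ 0.3  0.  -2. ] grip 0.369 40.0
dx -0.00 dy -0.11 dz 0.74 | wz 0.000
```

View pics/s6.png

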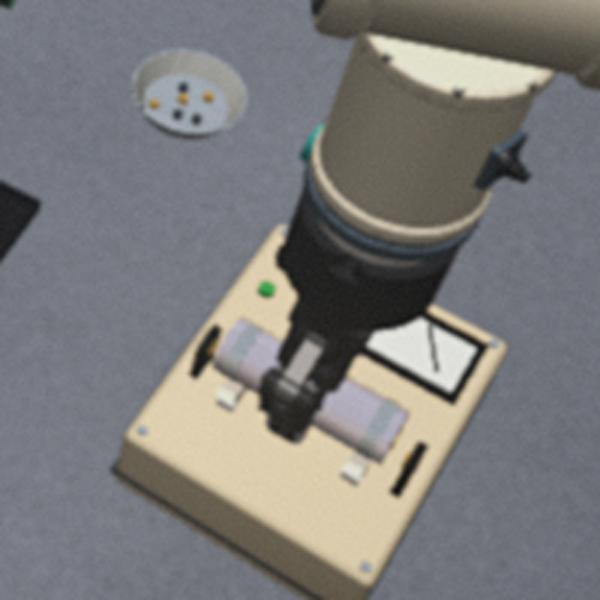

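The beacon is centred between the posts (crop (205,350) and (408,470)), just above the V supports at (228,397) and (355,468). I lower it gently.

Emit:
{"op": "servo_tool", "data": {
  "increments": [
    {"dx": 0,"dy": -0.1,"dz": 0.3,"wx": 0,"wy": 0,"wz": 0,"gripper": 28},
    {"dx": 0,"dy": 0,"dz": 0.2,"wx": 0,"wy": 0,"wz": 0,"gripper": 28},
    {"dx": 0,"dy": 0,"dz": 0.1,"wx": 0,"wy": 0,"wz": 0,"gripper": 28},
    {"dx": 0,"dy": 0,"dz": 0,"wx": 0,"wy": 0,"wz": 0,"gripper": 28},
    {"dx": 0,"dy": 0,"dz": 0,"wx": 0,"wy": 0,"wz": 0,"gripper": 28}
  ]
}}

```text
time_s: 32.48
tool_pos: [0.5538, 0.3193, 0.0678]
ee_rot: [180.0, -0.0, 95.9]
force: [0.9, -0.3, -2.5]
grip_width: 0.373
grasp_force: 40.1
```

Emit:
{"op": "servo_tool", "data": {
  "increments": [
    {"dx": 0,"dy": 0,"dz": 0.1,"wx": 0,"wy": 0,"wz": 0,"gripper": 28},
    {"dx": 0,"dy": 0,"dz": 0.1,"wx": 0,"wy": 0,"wz": 0,"gripper": 28},
    {"dx": 0,"dy": 0,"dz": 0,"wx": 0,"wy": 0,"wz": 0,"gripper": 28},
    {"dx": 0,"dy": 0,"dz": 0,"wx": 0,"wy": 0,"wz": 0,"gripper": 28}
  ]
}}

```text
time_s: 32.98
tool_pos: [0.5542, 0.3195, 0.0673]
ee_rot: [179.9, -0.0, 95.9]
force: [-1.7, -1.2, 5.9]
grip_width: 0.373
grasp_force: 40.6
```

Emit:
{"op": "servo_tool", "data": {
  "increments": [
    {"dx": 0,"dy": 0,"dz": 0,"wx": 0,"wy": 0,"wz": 0,"gripper": 40},
    {"dx": 0,"dy": 0,"dz": 0,"wx": 0,"wy": 0,"wz": 0,"gripper": 46},
    {"dx": 0,"dy": 0,"dz": 0,"wx": 0,"wy": 0,"wz": 0,"gripper": 56},
    {"dx": 0,"dy": 0,"dz": 0,"wx": 0,"wy": 0,"wz": 0,"gripper": 68},
    {"dx": 0,"dy": 0,"dz": 0,"wx": 0,"wy": 0,"wz": 0,"gripper": 68},
    {"dx": 0,"dy": 0,"dz": -2,"wx": 0,"wy": 0,"wz": 0,"gripper": 68},
    {"dx": 0,"dy": 0,"dz": -4,"wx": 0,"wy": 0,"wz": 0,"gripper": 68},
    {"dx": 0,"dy": 0,"dz": -2,"wx": 0,"wy": 0,"wz": 0,"gripper": 68},
    {"dx": 0,"dy": 0,"dz": 0,"wx": 0,"wy": 0,"wz": 0,"gripper": 68},
    {"dx": 0,"dy": 0,"dz": 0,"wx": 0,"wy": 0,"wz": 0,"gripper": 68}
  ]
}}

```text
time_s: 34.22
tool_pos: [0.5533, 0.3191, 0.1444]
ee_rot: [-179.9, 0.0, 95.9]
force: [0.9, -0.5, -0.5]
grip_width: 0.681
grasp_force: 0.0
```

```bash
python3 go.py 430.7 -327.8 148 95.9
python3 - <<'E'
from h import *
c=cam("scene"); P=cloud(c); z=P[...,2]
# tube ridge near the ends (between supports and posts)
m=(abs(P[...,0]-.556)<.03)&(abs(P[...,1]-.32)<.055)&(z>.095)&(z<.112)
q=P[m]; print(m.sum(), q.mean(0), [ (round(np.median(q[abs(q[:,1]-y)<.008][:,2])*1000,1), (abs(q[:,1]-y)<.008).sum()) for y in (.28,.29,.35,.36)], np.ptp(q,0))
E
```

```text
t 34.23 tcp [553.3 319.1 144.4] [-1.799e+02  4.000e-02  9.590e+01] F [ 0.9 -0.5 -0.5] grip 0.681 0.0
dx -63.09 dy -18.85 dz -0.36 | wz -0.000
861 [0.55914818 0.32215779 0.1008729 ] [(np.float64(101.6), np.int64(147)), (np.float64(101.7), np.int64(146)), (np.float64(101.1), np.int64(161)), (np.float64(101.4), np.int64(166))] [0.03951807 0.09992247 0.01136641]
```

The tube is level in the cradle: the ridge reads about 101–102 mm at all four stations along it. Next I go back to the mat for the transducer.

Emit:
{"op": "servo_tool", "data": {
  "increments": [
    {"dx": -2.5,"dy": -0.75,"dz": 0,"wx": 0,"wy": 0,"wz": 0,"gripper": 75},
    {"dx": -5,"dy": -1.5,"dz": 0,"wx": 0,"wy": 0,"wz": 0,"gripper": 75},
    {"dx": -5.7,"dy": -1.7,"dz": 0,"wx": 0,"wy": 0,"wz": 0,"gripper": 75},
    {"dx": -5.7,"dy": -1.7,"dz": 0,"wx": 0,"wy": 0,"wz": 0,"gripper": 75},
    {"dx": -5.7,"dy": -1.7,"dz": 0,"wx": 0,"wy": 0,"wz": 0,"gripper": 75},
    {"dx": -5.7,"dy": -1.7,"dz": 0,"wx": 0,"wy": 0,"wz": 0,"gripper": 75},
    {"dx": -5.7,"dy": -1.7,"dz": 0,"wx": 0,"wy": 0,"wz": 0,"gripper": 75},
    {"dx": -5.7,"dy": -1.7,"dz": 0,"wx": 0,"wy": 0,"wz": 0,"gripper": 75},
    {"dx": -5.7,"dy": -1.7,"dz": 0,"wx": 0,"wy": 0,"wz": 0,"gripper": 75},
    {"dx": -5.7,"dy": -1.7,"dz": 0,"wx": 0,"wy": 0,"wz": 0,"gripper": 75},
    {"dx": -5.7,"dy": -1.7,"dz": 0,"wx": 0,"wy": 0,"wz": 0,"gripper": 75},
    {"dx": -3,"dy": -0.9,"dz": 0,"wx": 0,"wy": 0,"wz": 0,"gripper": 75}
  ]
}}

```text
time_s: 35.78
tool_pos: [0.432, -0.3166, 0.1437]
ee_rot: [-179.9, -0.1, 95.7]
force: [0.4, 1.2, -0.5]
grip_width: 0.754
grasp_force: 0.0
```

Emit:
{"op": "servo_tool", "data": {
  "increments": [
    {"dx": -1.29,"dy": -0.4,"dz": 0,"wx": 0,"wy": 0,"wz": 0.16,"gripper": 75},
    {"dx": 0,"dy": 0,"dz": 0,"wx": 0,"wy": 0,"wz": 0.18,"gripper": 75},
    {"dx": 0,"dy": 0,"dz": 0,"wx": 0,"wy": 0,"wz": 0.18,"gripper": 75},
    {"dx": 0,"dy": 0,"dz": 0,"wx": 0,"wy": 0,"wz": 0.18,"gripper": 75},
    {"dx": 0,"dy": 0,"dz": 0,"wx": 0,"wy": 0,"wz": 0.18,"gripper": 75},
    {"dx": 0,"dy": 0,"dz": 0,"wx": 0,"wy": 0,"wz": 0.18,"gripper": 75},
    {"dx": 0,"dy": 0,"dz": 0,"wx": 0,"wy": 0,"wz": 0.18,"gripper": 75},
    {"dx": 0,"dy": 0,"dz": 0,"wx": 0,"wy": 0,"wz": 0.172,"gripper": 75},
    {"dx": 0,"dy": 0,"dz": 0,"wx": 0,"wy": 0,"wz": 0,"gripper": 75},
    {"dx": 0,"dy": 0,"dz": 0,"wx": 0,"wy": 0,"wz": 0,"gripper": 75}
  ]
}}

```text
time_s: 37.02
tool_pos: [0.4308, -0.3274, 0.1448]
ee_rot: [-179.9, 0.1, 15.2]
force: [-0.4, -0.1, 0.5]
grip_width: 0.753
grasp_force: 0.0
```

```bash
python3 go.py 430.7 -327.8 22 15
python3 - <<'E'
from h import *
t=cam("top"); save(t,"t7.png",(80,150,290,290),3.6)
E
```

```text
t 37.02 tcp [ 430.8 -327.4  144.8] [-1.7992e+02  5.0000e-02  1.5190e+01] F [-0.4 -0.1  0.5] grip 0.753 0.0
dx -0.02 dy 0.04 dz 12.28 | wz 0.003
```

View pics/t7.png

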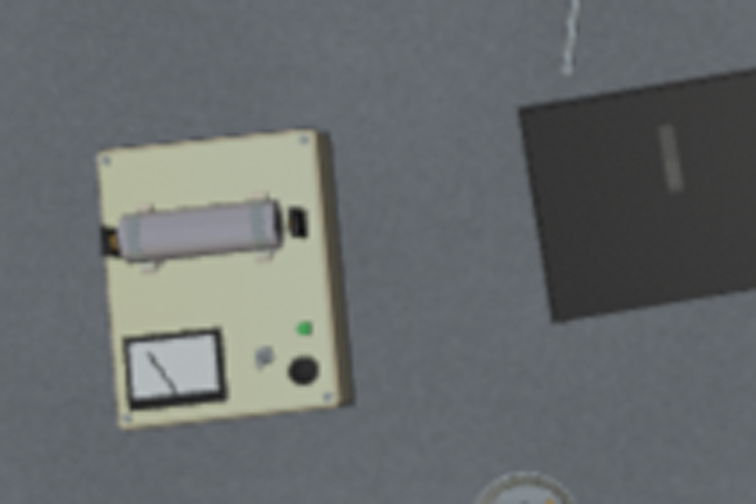

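The beacon lies square in the cradle at crop (200,230), between the posts at (110,240) and (298,222). Now the transducer.

Emit:
{"op": "servo_tool", "data": {
  "increments": [
    {"dx": 0,"dy": 0.04,"dz": 2.5,"wx": 0,"wy": 0,"wz": 0.003,"gripper": 75},
    {"dx": 0,"dy": 0,"dz": 4,"wx": 0,"wy": 0,"wz": 0,"gripper": 75},
    {"dx": 0,"dy": 0,"dz": 3,"wx": 0,"wy": 0,"wz": 0,"gripper": 75},
    {"dx": 0,"dy": 0,"dz": 1.8,"wx": 0,"wy": 0,"wz": 0,"gripper": 75},
    {"dx": 0,"dy": 0,"dz": 0.9,"wx": 0,"wy": 0,"wz": 0,"gripper": 65},
    {"dx": 0,"dy": 0,"dz": 0,"wx": 0,"wy": 0,"wz": 0,"gripper": 54},
    {"dx": 0,"dy": 0,"dz": 0,"wx": 0,"wy": 0,"wz": 0,"gripper": 48},
    {"dx": 0,"dy": 0,"dz": 0,"wx": 0,"wy": 0,"wz": 0,"gripper": 45},
    {"dx": 0,"dy": 0,"dz": 0,"wx": 0,"wy": 0,"wz": 0,"gripper": 42},
    {"dx": 0,"dy": 0,"dz": 0,"wx": 0,"wy": 0,"wz": 0,"gripper": 38},
    {"dx": 0,"dy": 0,"dz": 0,"wx": 0,"wy": 0,"wz": 0,"gripper": 30},
    {"dx": 0,"dy": 0,"dz": 0,"wx": 0,"wy": 0,"wz": 0,"gripper": 30}
  ]
}}

```text
time_s: 38.58
tool_pos: [0.4317, -0.3282, 0.0249]
ee_rot: [179.9, -0.1, 14.8]
force: [-0.5, 2.0, 5.6]
grip_width: 0.416
grasp_force: 41.2
```

Emit:
{"op": "servo_tool", "data": {
  "increments": [
    {"dx": 0,"dy": 0,"dz": -0.4,"wx": 0,"wy": 0,"wz": 0,"gripper": 30},
    {"dx": 0,"dy": 0,"dz": -1,"wx": 0,"wy": 0,"wz": 0,"gripper": 30},
    {"dx": 0,"dy": 0,"dz": -2.6,"wx": 0,"wy": 0,"wz": 0,"gripper": 30},
    {"dx": 0,"dy": 0,"dz": -3,"wx": 0,"wy": 0,"wz": 0,"gripper": 30},
    {"dx": 0,"dy": 0,"dz": -1,"wx": 0,"wy": 0,"wz": 0,"gripper": 30},
    {"dx": 0,"dy": 0,"dz": 0,"wx": 0,"wy": 0,"wz": 0,"gripper": 30},
    {"dx": 0,"dy": 0,"dz": 0,"wx": 0,"wy": 0,"wz": 0,"gripper": 30}
  ]
}}

```text
time_s: 39.45
tool_pos: [0.4306, -0.3275, 0.1021]
ee_rot: [-179.9, 0.1, 14.8]
force: [0.3, 0.6, -3.2]
grip_width: 0.416
grasp_force: 40.6
```

```bash
python3 go.py 548.9 47 100 15
```

```text
t 39.45 tcp [ 430.6 -327.5  102.1] [-1.7988e+02  8.0000e-02  1.4830e+01] F [ 0.3  0.6 -3.2] grip 0.416 40.6
dx 21.02 dy -33.18 dz 0.21 | wz -0.003
```

Emit:
{"op": "servo_tool", "data": {
  "increments": [
    {"dx": 1,"dy": -1.6,"dz": 0,"wx": 0,"wy": 0,"wz": 0,"gripper": 30},
    {"dx": 2,"dy": -3.2,"dz": 0,"wx": 0,"wy": 0,"wz": 0,"gripper": 30},
    {"dx": 2.6,"dy": -4.1,"dz": 0,"wx": 0,"wy": 0,"wz": 0,"gripper": 30},
    {"dx": 2.6,"dy": -4.1,"dz": 0,"wx": 0,"wy": 0,"wz": 0,"gripper": 30},
    {"dx": 2.6,"dy": -4.1,"dz": 0,"wx": 0,"wy": 0,"wz": 0,"gripper": 30},
    {"dx": 2.6,"dy": -4.1,"dz": 0,"wx": 0,"wy": 0,"wz": 0,"gripper": 30},
    {"dx": 2.6,"dy": -4.1,"dz": 0,"wx": 0,"wy": 0,"wz": 0,"gripper": 30},
    {"dx": 2.6,"dy": -4.1,"dz": 0,"wx": 0,"wy": 0,"wz": 0,"gripper": 30},
    {"dx": 1.6,"dy": -2.4,"dz": 0,"wx": 0,"wy": 0,"wz": 0,"gripper": 30},
    {"dx": 0.82,"dy": -1.38,"dz": 0,"wx": 0,"wy": 0,"wz": -0.003,"gripper": 30},
    {"dx": 0,"dy": 0,"dz": 0,"wx": 0,"wy": 0,"wz": 0,"gripper": 30},
    {"dx": 0,"dy": 0,"dz": 0,"wx": 0,"wy": 0,"wz": 0,"gripper": 30}
  ]
}}

```text
time_s: 40.95
tool_pos: [0.5492, 0.0457, 0.1036]
ee_rot: [180.0, 0.0, 15.0]
force: [0.1, -0.2, -2.9]
grip_width: 0.416
grasp_force: 40.7
```

Emit:
{"op": "servo_tool", "data": {
  "increments": [
    {"dx": 0,"dy": 0,"dz": 1.5,"wx": 0,"wy": 0,"wz": 0,"gripper": 30},
    {"dx": 0,"dy": 0,"dz": 2.6,"wx": 0,"wy": 0,"wz": 0,"gripper": 30},
    {"dx": 0,"dy": 0,"dz": 1.8,"wx": 0,"wy": 0,"wz": 0,"gripper": 30},
    {"dx": 0,"dy": 0,"dz": 1,"wx": 0,"wy": 0,"wz": 0,"gripper": 30},
    {"dx": 0,"dy": 0,"dz": 0.4,"wx": 0,"wy": 0,"wz": 0,"gripper": 30},
    {"dx": 0,"dy": 0,"dz": 0,"wx": 0,"wy": 0,"wz": 0,"gripper": 30},
    {"dx": 0,"dy": 0,"dz": 0,"wx": 0,"wy": 0,"wz": 0,"gripper": 30}
  ]
}}

```text
time_s: 41.82
tool_pos: [0.5501, 0.0466, 0.0318]
ee_rot: [180.0, -0.1, 15.0]
force: [0.5, -0.3, -3.3]
grip_width: 0.415
grasp_force: 40.8
```

```bash
python3 go.py 548.9 47 24 15
```

```text
t 41.83 tcp [550.1  46.6  31.8] [ 1.7998e+02 -9.0000e-02  1.5000e+01] F [ 0.5 -0.3 -3.3] grip 0.415 40.8
dx -0.11 dy -0.07 dz 0.78 | wz 0.000
```

Emit:
{"op": "servo_tool", "data": {
  "increments": [
    {"dx": -0.1,"dy": -0.07,"dz": 0.3,"wx": 0,"wy": 0,"wz": 0,"gripper": 30},
    {"dx": 0,"dy": 0,"dz": 0.2,"wx": 0,"wy": 0,"wz": 0,"gripper": 30},
    {"dx": 0,"dy": 0,"dz": 0.1,"wx": 0,"wy": 0,"wz": 0,"gripper": 30},
    {"dx": 0,"dy": 0,"dz": 0.1,"wx": 0,"wy": 0,"wz": 0,"gripper": 30},
    {"dx": 0,"dy": 0,"dz": 0,"wx": 0,"wy": 0,"wz": 0,"gripper": 30},
    {"dx": 0,"dy": 0,"dz": 0,"wx": 0,"wy": 0,"wz": 0,"gripper": 30}
  ]
}}

```text
time_s: 42.58
tool_pos: [0.5483, 0.047, 0.025]
ee_rot: [-180.0, -0.0, 15.0]
force: [-5.4, 0.4, 5.5]
grip_width: 0.414
grasp_force: 41.7
```

Emit:
{"op": "servo_tool", "data": {
  "increments": [
    {"dx": 0,"dy": 0,"dz": 0,"wx": 0,"wy": 0,"wz": 0,"gripper": 46},
    {"dx": 0,"dy": 0,"dz": 0,"wx": 0,"wy": 0,"wz": 0,"gripper": 60},
    {"dx": 0,"dy": 0,"dz": 0,"wx": 0,"wy": 0,"wz": 0,"gripper": 75},
    {"dx": 0,"dy": 0,"dz": 0,"wx": 0,"wy": 0,"wz": 0,"gripper": 75},
    {"dx": 0,"dy": 0,"dz": -2,"wx": 0,"wy": 0,"wz": 0,"gripper": 75},
    {"dx": 0,"dy": 0,"dz": -4,"wx": 0,"wy": 0,"wz": 0,"gripper": 75},
    {"dx": 0,"dy": 0,"dz": -3,"wx": 0,"wy": 0,"wz": 0,"gripper": 75},
    {"dx": 0,"dy": 0,"dz": 0,"wx": 0,"wy": 0,"wz": 0,"gripper": 75},
    {"dx": 0,"dy": 0,"dz": 0,"wx": 0,"wy": 0,"wz": 0,"gripper": 75}
  ]
}}

```text
time_s: 43.7
tool_pos: [0.5483, 0.047, 0.1139]
ee_rot: [180.0, -0.0, 15.0]
force: [0.5, -0.1, -0.4]
grip_width: 0.75
grasp_force: 0.0
```

```bash
python3 go.py 513.6 -328 112 9.3
cat > chk.py <<'E'
# image shift of each unit versus its first picture, in mm at its top plane (patch correlation, both cameras)
import sys
from m import *
U={"transducer":(.549,.047,.064),"gyro":(.565,-.032,.072),"transformer":(.579,-.118,.066)}
for n,c0 in(("top",T),("scene",S)):
    c=cam(n)
    for u in sys.argv[1:]:
        x,y,z=U[u]; off=np.array([0,-1.5]) if n=="top" else np.array([0,8.])
        ctr=proj(c0,(x,y,z-.02))
        h=22
        a,b=int(ctr[0]),int(ctr[1])
        f=lambda im:cv2.resize(cv2.cvtColor(im[b-h-6:b+h+6,a-h-6:a+h+6],cv2.COLOR_RGB2GRAY),None,fx=8,fy=8,interpolation=cv2.INTER_CUBIC)
        A,B=f(c0["pixels"]),f(c["pixels"]); w=13*8 if n=="top" else 16*8
        C=A.shape[0]//2; t=A[C-w:C+w,C-w:C+w]; r=cv2.matchTemplate(B,t,cv2.TM_CCOEFF_NORMED); _,v,_,p=cv2.minMaxLoc(r)
        d=np.array([p[0]-(C-w),p[1]-(C-w)])/8
        print(n,u,"score %.3f"%v,"px",d,"mm",np.round((onplane(c,*(ctr+d),z)-onplane(c,*ctr,z))[:2]*1000,1))
E
```

```text
t 43.7 tcp [548.3  47.  113.9] [ 1.8e+02 -1.0e-02  1.5e+01] F [ 0.5 -0.1 -0.4] grip 0.75 0.0
dx -13.05 dy 35.32 dz 0.19 | wz 0.099
```

Emit:
{"op": "servo_tool", "data": {
  "increments": [
    {"dx": -0.7,"dy": 1.9,"dz": 0,"wx": 0,"wy": 0,"wz": 0,"gripper": 75},
    {"dx": -1.5,"dy": 4,"dz": 0,"wx": 0,"wy": 0,"wz": 0,"gripper": 75},
    {"dx": -1.8,"dy": 4.9,"dz": 0,"wx": 0,"wy": 0,"wz": 0,"gripper": 75},
    {"dx": -1.8,"dy": 4.9,"dz": 0,"wx": 0,"wy": 0,"wz": 0,"gripper": 75},
    {"dx": -1.8,"dy": 4.9,"dz": 0,"wx": 0,"wy": 0,"wz": 0,"gripper": 75},
    {"dx": -1.8,"dy": 4.9,"dz": 0,"wx": 0,"wy": 0,"wz": 0,"gripper": 75},
    {"dx": -1.8,"dy": 4.9,"dz": 0,"wx": 0,"wy": 0,"wz": 0,"gripper": 75},
    {"dx": -1.25,"dy": 3.3,"dz": 0,"wx": 0,"wy": 0,"wz": 0,"gripper": 75},
    {"dx": -0.6,"dy": 1.62,"dz": 0,"wx": 0,"wy": 0,"wz": 0.099,"gripper": 75},
    {"dx": 0,"dy": 0,"dz": 0,"wx": 0,"wy": 0,"wz": 0,"gripper": 75},
    {"dx": 0,"dy": 0,"dz": 0,"wx": 0,"wy": 0,"wz": 0,"gripper": 75}
  ]
}}

```text
time_s: 45.08
tool_pos: [0.5132, -0.3276, 0.113]
ee_rot: [-179.9, 0.1, 9.4]
force: [-0.8, 0.2, 0.2]
grip_width: 0.75
grasp_force: 0.0
```

```bash
python3 go.py 513.6 -328 23.4 9.3; python3 chk.py transducer
```

```text
t 45.08 tcp [ 513.2 -327.6  113. ] [-1.7993e+02  5.0000e-02  9.4200e+00] F [-0.8  0.2  0.2] grip 0.75 0.0
dx 0.04 dy 0.05 dz 8.96 | wz 0.002
top transducer score 0.995 px [0.375 0.5  ] mm [-1.2 -0.9]
scene transducer score 0.991 px [ 0.  -0.5] mm [-0.9 -0.8]
```

The transducer is back within about 1.3 mm of its first spot. Gyro next.

Emit:
{"op": "servo_tool", "data": {
  "increments": [
    {"dx": 0.04,"dy": 0.05,"dz": 2,"wx": 0,"wy": 0,"wz": 0,"gripper": 75},
    {"dx": 0,"dy": 0,"dz": 3,"wx": 0,"wy": 0,"wz": 0,"gripper": 75},
    {"dx": 0,"dy": 0,"dz": 2.2,"wx": 0,"wy": 0,"wz": 0,"gripper": 75},
    {"dx": 0,"dy": 0,"dz": 1.2,"wx": 0,"wy": 0,"wz": 0,"gripper": 75},
    {"dx": 0,"dy": 0,"dz": 0.5,"wx": 0,"wy": 0,"wz": 0,"gripper": 65},
    {"dx": 0,"dy": 0,"dz": 0,"wx": 0,"wy": 0,"wz": 0,"gripper": 57},
    {"dx": 0,"dy": 0,"dz": 0,"wx": 0,"wy": 0,"wz": 0,"gripper": 53},
    {"dx": 0,"dy": 0,"dz": 0,"wx": 0,"wy": 0,"wz": 0,"gripper": 50},
    {"dx": 0,"dy": 0,"dz": 0,"wx": 0,"wy": 0,"wz": 0,"gripper": 46},
    {"dx": 0,"dy": 0,"dz": 0,"wx": 0,"wy": 0,"wz": 0,"gripper": 35},
    {"dx": 0,"dy": 0,"dz": 0,"wx": 0,"wy": 0,"wz": 0,"gripper": 35}
  ]
}}

```text
time_s: 46.55
tool_pos: [0.5148, -0.3285, 0.026]
ee_rot: [179.9, -0.1, 9.3]
force: [-0.3, 1.4, 6.6]
grip_width: 0.478
grasp_force: 41.0
```

Emit:
{"op": "servo_tool", "data": {
  "increments": [
    {"dx": 0,"dy": 0,"dz": -0.4,"wx": 0,"wy": 0,"wz": 0,"gripper": 35},
    {"dx": 0,"dy": 0,"dz": -1,"wx": 0,"wy": 0,"wz": 0,"gripper": 35},
    {"dx": 0,"dy": 0,"dz": -2.6,"wx": 0,"wy": 0,"wz": 0,"gripper": 35},
    {"dx": 0,"dy": 0,"dz": -3,"wx": 0,"wy": 0,"wz": 0,"gripper": 35},
    {"dx": 0,"dy": 0,"dz": -1,"wx": 0,"wy": 0,"wz": 0,"gripper": 35},
    {"dx": 0,"dy": 0,"dz": 0,"wx": 0,"wy": 0,"wz": 0,"gripper": 35},
    {"dx": 0,"dy": 0,"dz": 0,"wx": 0,"wy": 0,"wz": 0,"gripper": 35}
  ]
}}

```text
time_s: 47.42
tool_pos: [0.5135, -0.328, 0.1029]
ee_rot: [-179.9, 0.1, 9.3]
force: [0.4, -0.2, -2.8]
grip_width: 0.478
grasp_force: 40.9
```

```bash
python3 go.py 565.1 -31.8 104 9.3
```

```text
t 47.42 tcp [ 513.5 -328.   102.9] [-1.7989e+02  1.1000e-01  9.3200e+00] F [ 0.4 -0.2 -2.8] grip 0.478 40.9
dx 9.89 dy -28.39 dz -0.11 | wz 0.000
```

Emit:
{"op": "servo_tool", "data": {
  "increments": [
    {"dx": 0.5,"dy": -1.4,"dz": 0,"wx": 0,"wy": 0,"wz": 0,"gripper": 35},
    {"dx": 1.2,"dy": -3.5,"dz": 0,"wx": 0,"wy": 0,"wz": 0,"gripper": 35},
    {"dx": 1.55,"dy": -4.5,"dz": 0,"wx": 0,"wy": 0,"wz": 0,"gripper": 35},
    {"dx": 1.6,"dy": -4.5,"dz": 0,"wx": 0,"wy": 0,"wz": 0,"gripper": 35},
    {"dx": 1.6,"dy": -4.5,"dz": 0,"wx": 0,"wy": 0,"wz": 0,"gripper": 35},
    {"dx": 1.6,"dy": -4.5,"dz": 0,"wx": 0,"wy": 0,"wz": 0,"gripper": 35},
    {"dx": 1.2,"dy": -3.5,"dz": 0,"wx": 0,"wy": 0,"wz": 0,"gripper": 35},
    {"dx": 0.58,"dy": -1.99,"dz": 0,"wx": 0,"wy": 0,"wz": 0,"gripper": 35},
    {"dx": 0,"dy": 0,"dz": 0,"wx": 0,"wy": 0,"wz": 0,"gripper": 35},
    {"dx": 0,"dy": 0,"dz": 0,"wx": 0,"wy": 0,"wz": 0,"gripper": 35}
  ]
}}

```text
time_s: 48.68
tool_pos: [0.5649, -0.0332, 0.1045]
ee_rot: [180.0, 0.0, 9.3]
force: [0.2, -0.1, -2.6]
grip_width: 0.482
grasp_force: 41.3
```

Emit:
{"op": "servo_tool", "data": {
  "increments": [
    {"dx": 0,"dy": 0,"dz": 1.5,"wx": 0,"wy": 0,"wz": 0,"gripper": 35},
    {"dx": 0,"dy": 0,"dz": 2.6,"wx": 0,"wy": 0,"wz": 0,"gripper": 35},
    {"dx": 0,"dy": 0,"dz": 1.8,"wx": 0,"wy": 0,"wz": 0,"gripper": 35},
    {"dx": 0,"dy": 0,"dz": 1,"wx": 0,"wy": 0,"wz": 0,"gripper": 35},
    {"dx": 0,"dy": 0,"dz": 0.4,"wx": 0,"wy": 0,"wz": 0,"gripper": 35},
    {"dx": 0,"dy": 0,"dz": 0,"wx": 0,"wy": 0,"wz": 0,"gripper": 35},
    {"dx": 0,"dy": 0,"dz": 0,"wx": 0,"wy": 0,"wz": 0,"gripper": 35}
  ]
}}

```text
time_s: 49.55
tool_pos: [0.5658, -0.0324, 0.0328]
ee_rot: [180.0, -0.1, 9.3]
force: [0.1, -0.3, -2.9]
grip_width: 0.482
grasp_force: 41.2
```

```bash
python3 go.py 564.8 -31.8 25 9.3
```

```text
t 49.55 tcp [565.8 -32.4  32.8] [ 1.7997e+02 -9.0000e-02  9.3300e+00] F [ 0.1 -0.3 -2.9] grip 0.482 41.2
dx -0.09 dy -0.07 dz 0.78 | wz 0.001
```

Emit:
{"op": "servo_tool", "data": {
  "increments": [
    {"dx": 0,"dy": -0.04,"dz": 0.3,"wx": 0,"wy": 0,"wz": 0,"gripper": 35},
    {"dx": 0,"dy": 0,"dz": 0.2,"wx": 0,"wy": 0,"wz": 0,"gripper": 35},
    {"dx": 0,"dy": 0,"dz": 0.1,"wx": 0,"wy": 0,"wz": 0,"gripper": 35},
    {"dx": 0,"dy": 0,"dz": 0.1,"wx": 0,"wy": 0,"wz": 0,"gripper": 35},
    {"dx": 0,"dy": 0,"dz": 0,"wx": 0,"wy": 0,"wz": 0,"gripper": 35},
    {"dx": 0,"dy": 0,"dz": 0,"wx": 0,"wy": 0,"wz": 0,"gripper": 35}
  ]
}}

```text
time_s: 50.3
tool_pos: [0.5651, -0.0319, 0.026]
ee_rot: [180.0, -0.0, 9.3]
force: [-4.3, 0.7, 5.1]
grip_width: 0.486
grasp_force: 41.8
```

Emit:
{"op": "servo_tool", "data": {
  "increments": [
    {"dx": 0,"dy": 0,"dz": 0,"wx": 0,"wy": 0,"wz": 0,"gripper": 52},
    {"dx": 0,"dy": 0,"dz": 0,"wx": 0,"wy": 0,"wz": 0,"gripper": 62},
    {"dx": 0,"dy": 0,"dz": 0,"wx": 0,"wy": 0,"wz": 0,"gripper": 72},
    {"dx": 0,"dy": 0,"dz": 0,"wx": 0,"wy": 0,"wz": 0,"gripper": 72},
    {"dx": 0,"dy": 0,"dz": -2,"wx": 0,"wy": 0,"wz": 0,"gripper": 72},
    {"dx": 0,"dy": 0,"dz": -4,"wx": 0,"wy": 0,"wz": 0,"gripper": 72},
    {"dx": 0,"dy": 0,"dz": -3,"wx": 0,"wy": 0,"wz": 0,"gripper": 72},
    {"dx": 0,"dy": 0,"dz": 0,"wx": 0,"wy": 0,"wz": 0,"gripper": 72},
    {"dx": 0,"dy": 0,"dz": 0,"wx": 0,"wy": 0,"wz": 0,"gripper": 72}
  ]
}}

```text
time_s: 51.42
tool_pos: [0.565, -0.0319, 0.1149]
ee_rot: [180.0, -0.0, 9.3]
force: [0.2, -0.1, 0.5]
grip_width: 0.722
grasp_force: 0.0
```

```bash
python3 go.py 597 -329 114 11
```

```text
t 51.42 tcp [565.  -31.9 114.9] [ 1.80e+02 -1.00e-02  9.33e+00] F [ 0.2 -0.1  0.5] grip 0.722 0.0
dx -1.66 dy 29.83 dz 0.09 | wz -0.029
```

Emit:
{"op": "servo_tool", "data": {
  "increments": [
    {"dx": -0.1,"dy": 1.5,"dz": 0,"wx": 0,"wy": 0,"wz": 0,"gripper": 75},
    {"dx": -0.2,"dy": 3.8,"dz": 0,"wx": 0,"wy": 0,"wz": 0,"gripper": 75},
    {"dx": -0.3,"dy": 5,"dz": 0,"wx": 0,"wy": 0,"wz": 0,"gripper": 75},
    {"dx": -0.3,"dy": 5,"dz": 0,"wx": 0,"wy": 0,"wz": 0,"gripper": 75},
    {"dx": -0.3,"dy": 5,"dz": 0,"wx": 0,"wy": 0,"wz": 0,"gripper": 75},
    {"dx": -0.2,"dy": 5,"dz": 0,"wx": 0,"wy": 0,"wz": 0,"gripper": 75},
    {"dx": -0.2,"dy": 3,"dz": 0,"wx": 0,"wy": 0,"wz": 0,"gripper": 75},
    {"dx": -0.06,"dy": 1.53,"dz": 0,"wx": 0,"wy": 0,"wz": -0.029,"gripper": 75},
    {"dx": 0,"dy": 0,"dz": 0,"wx": 0,"wy": 0,"wz": 0,"gripper": 75},
    {"dx": 0,"dy": 0,"dz": 0,"wx": 0,"wy": 0,"wz": 0,"gripper": 75}
  ]
}}

```text
time_s: 52.68
tool_pos: [0.5966, -0.3287, 0.1139]
ee_rot: [-179.9, 0.1, 11.0]
force: [-1.0, 0.7, 0.3]
grip_width: 0.749
grasp_force: 0.0
```

```bash
python3 chk.py transducer gyro;  python3 go.py 597 -329 21.5 11
```

```text
top transducer score 0.995 px [0.375 0.5  ] mm [-1.2 -0.9]
top gyro score 0.946 px [0.125 0.375] mm [-0.9 -0.3]
scene transducer score 0.991 px [ 0.  -0.5] mm [-0.9 -0.8]
scene gyro score 0.966 px [ 0.125 -0.25 ] mm [-0.6 -0.3]
t 52.77 tcp [ 597.  -328.2  114.5] [-1.7997e+02  2.0000e-02  1.1020e+01] F [ 0.4 -0.6 -0.3] grip 0.751 0.0
dx -0.01 dy 0.08 dz 9.30 | wz 0.000
```

Both are within about 1 mm. Last unit: the transformer.

Emit:
{"op": "servo_tool", "data": {
  "increments": [
    {"dx": 0,"dy": 0.05,"dz": 2,"wx": 0,"wy": 0,"wz": 0,"gripper": 75},
    {"dx": 0,"dy": 0,"dz": 3,"wx": 0,"wy": 0,"wz": 0,"gripper": 75},
    {"dx": 0,"dy": 0,"dz": 2.4,"wx": 0,"wy": 0,"wz": 0,"gripper": 75},
    {"dx": 0,"dy": 0,"dz": 1.2,"wx": 0,"wy": 0,"wz": 0,"gripper": 75},
    {"dx": 0,"dy": 0,"dz": 0.5,"wx": 0,"wy": 0,"wz": 0,"gripper": 65},
    {"dx": 0,"dy": 0,"dz": 0,"wx": 0,"wy": 0,"wz": 0,"gripper": 57},
    {"dx": 0,"dy": 0,"dz": 0,"wx": 0,"wy": 0,"wz": 0,"gripper": 52},
    {"dx": 0,"dy": 0,"dz": 0,"wx": 0,"wy": 0,"wz": 0,"gripper": 48},
    {"dx": 0,"dy": 0,"dz": 0,"wx": 0,"wy": 0,"wz": 0,"gripper": 45},
    {"dx": 0,"dy": 0,"dz": 0,"wx": 0,"wy": 0,"wz": 0,"gripper": 30},
    {"dx": 0,"dy": 0,"dz": 0,"wx": 0,"wy": 0,"wz": 0,"gripper": 30}
  ]
}}

```text
time_s: 54.15
tool_pos: [0.5977, -0.3295, 0.0251]
ee_rot: [180.0, -0.1, 11.0]
force: [-0.1, 1.1, 5.5]
grip_width: 0.467
grasp_force: 42.3
```

Emit:
{"op": "servo_tool", "data": {
  "increments": [
    {"dx": 0,"dy": 0,"dz": -0.4,"wx": 0,"wy": 0,"wz": 0,"gripper": 30},
    {"dx": 0,"dy": 0,"dz": -1,"wx": 0,"wy": 0,"wz": 0,"gripper": 30},
    {"dx": 0,"dy": 0,"dz": -2.6,"wx": 0,"wy": 0,"wz": 0,"gripper": 30},
    {"dx": 0,"dy": 0,"dz": -3,"wx": 0,"wy": 0,"wz": 0,"gripper": 30},
    {"dx": 0,"dy": 0,"dz": -1,"wx": 0,"wy": 0,"wz": 0,"gripper": 30},
    {"dx": 0,"dy": 0,"dz": 0,"wx": 0,"wy": 0,"wz": 0,"gripper": 30},
    {"dx": 0,"dy": 0,"dz": 0,"wx": 0,"wy": 0,"wz": 0,"gripper": 30}
  ]
}}

```text
time_s: 55.02
tool_pos: [0.5965, -0.3291, 0.1017]
ee_rot: [-179.9, 0.1, 11.0]
force: [0.7, 0.5, -4.2]
grip_width: 0.461
grasp_force: 41.4
```

```bash
python3 go.py 578.8 -117.2 104 11
```

```text
t 55.02 tcp [ 596.5 -329.1  101.7] [-1.7989e+02  1.3000e-01  1.0990e+01] F [ 0.7  0.5 -4.2] grip 0.461 41.4
dx 2.30 dy -21.14 dz -0.23 | wz -0.000
```

Emit:
{"op": "servo_tool", "data": {
  "increments": [
    {"dx": 0.15,"dy": -1.2,"dz": 0,"wx": 0,"wy": 0,"wz": 0,"gripper": 30},
    {"dx": 0.3,"dy": -3,"dz": 0,"wx": 0,"wy": 0,"wz": 0,"gripper": 30},
    {"dx": 0.4,"dy": -4,"dz": 0,"wx": 0,"wy": 0,"wz": 0,"gripper": 30},
    {"dx": 0.4,"dy": -4,"dz": 0,"wx": 0,"wy": 0,"wz": 0,"gripper": 30},
    {"dx": 0.4,"dy": -4,"dz": 0,"wx": 0,"wy": 0,"wz": 0,"gripper": 30},
    {"dx": 0.4,"dy": -3.4,"dz": 0,"wx": 0,"wy": 0,"wz": 0,"gripper": 30},
    {"dx": 0.2,"dy": -1.55,"dz": 0,"wx": 0,"wy": 0,"wz": 0,"gripper": 30},
    {"dx": 0,"dy": 0,"dz": 0,"wx": 0,"wy": 0,"wz": 0,"gripper": 30},
    {"dx": 0,"dy": 0,"dz": 0,"wx": 0,"wy": 0,"wz": 0,"gripper": 30}
  ]
}}

```text
time_s: 56.15
tool_pos: [0.5789, -0.1185, 0.1036]
ee_rot: [180.0, 0.0, 11.0]
force: [-0.0, 0.8, -3.9]
grip_width: 0.462
grasp_force: 41.6
```

Emit:
{"op": "servo_tool", "data": {
  "increments": [
    {"dx": 0,"dy": 0,"dz": 1.5,"wx": 0,"wy": 0,"wz": 0,"gripper": 30},
    {"dx": 0,"dy": 0,"dz": 2.6,"wx": 0,"wy": 0,"wz": 0,"gripper": 30},
    {"dx": 0,"dy": 0,"dz": 1.8,"wx": 0,"wy": 0,"wz": 0,"gripper": 30},
    {"dx": 0,"dy": 0,"dz": 1,"wx": 0,"wy": 0,"wz": 0,"gripper": 30},
    {"dx": 0,"dy": 0,"dz": 0.3,"wx": 0,"wy": 0,"wz": 0,"gripper": 30},
    {"dx": 0,"dy": 0,"dz": 0,"wx": 0,"wy": 0,"wz": 0,"gripper": 30},
    {"dx": 0,"dy": 0,"dz": 0,"wx": 0,"wy": 0,"wz": 0,"gripper": 30}
  ]
}}

```text
time_s: 57.02
tool_pos: [0.5796, -0.1177, 0.0329]
ee_rot: [180.0, -0.1, 11.0]
force: [-0.6, 0.2, -3.3]
grip_width: 0.466
grasp_force: 41.5
```

```bash
python3 go.py 578.6 -117.2 24.5 11
```

```text
t 57.02 tcp [ 579.6 -117.7   32.9] [ 1.7995e+02 -1.0000e-01  1.0990e+01] F [-0.6  0.2 -3.3] grip 0.466 41.5
dx -0.09 dy -0.07 dz 0.84 | wz -0.000
```

Emit:
{"op": "servo_tool", "data": {
  "increments": [
    {"dx": 0,"dy": -0.03,"dz": 0.4,"wx": 0,"wy": 0,"wz": 0,"gripper": 30},
    {"dx": 0,"dy": 0,"dz": 0.2,"wx": 0,"wy": 0,"wz": 0,"gripper": 30},
    {"dx": 0,"dy": 0,"dz": 0.1,"wx": 0,"wy": 0,"wz": 0,"gripper": 30},
    {"dx": 0,"dy": 0,"dz": 0.1,"wx": 0,"wy": 0,"wz": 0,"gripper": 30},
    {"dx": 0,"dy": 0,"dz": 0,"wx": 0,"wy": 0,"wz": 0,"gripper": 30},
    {"dx": 0,"dy": 0,"dz": 0,"wx": 0,"wy": 0,"wz": 0,"gripper": 30}
  ]
}}

```text
time_s: 57.78
tool_pos: [0.5789, -0.1172, 0.0251]
ee_rot: [180.0, -0.0, 11.0]
force: [-4.3, 2.2, 4.5]
grip_width: 0.461
grasp_force: 42.4
```

Emit:
{"op": "servo_tool", "data": {
  "increments": [
    {"dx": 0,"dy": 0,"dz": 0,"wx": 0,"wy": 0,"wz": 0,"gripper": 50},
    {"dx": 0,"dy": 0,"dz": 0,"wx": 0,"wy": 0,"wz": 0,"gripper": 60},
    {"dx": 0,"dy": 0,"dz": 0,"wx": 0,"wy": 0,"wz": 0,"gripper": 70},
    {"dx": 0,"dy": 0,"dz": 0,"wx": 0,"wy": 0,"wz": 0,"gripper": 70},
    {"dx": 0,"dy": 0,"dz": -2,"wx": 0,"wy": 0,"wz": 0,"gripper": 70},
    {"dx": 0,"dy": 0,"dz": -4,"wx": 0,"wy": 0,"wz": 0,"gripper": 70},
    {"dx": 0,"dy": 0,"dz": -4,"wx": 0,"wy": 0,"wz": 0,"gripper": 70},
    {"dx": 0,"dy": 3,"dz": -2,"wx": 0,"wy": 0,"wz": 0,"gripper": 70},
    {"dx": 0,"dy": 5,"dz": -1,"wx": 0,"wy": 0,"wz": 0,"gripper": 70},
    {"dx": 0,"dy": 5,"dz": 0,"wx": 0,"wy": 0,"wz": 0,"gripper": 70},
    {"dx": 0,"dy": 5,"dz": 0,"wx": 0,"wy": 0,"wz": 0,"gripper": 70},
    {"dx": 0,"dy": 3,"dz": 0,"wx": 0,"wy": 0,"wz": 0,"gripper": 70}
  ]
}}

```text
time_s: 59.28
tool_pos: [0.6189, -0.326, 0.1552]
ee_rot: [179.9, -0.1, 10.9]
force: [0.9, 0.8, 0.1]
grip_width: 0.7
grasp_force: 0.0
```

```bash
python3 chk.py transducer gyro transformer
python3 - <<'E'
from h import *
t,c=cam("top"),cam("scene")
cv2.imwrite("pics/fin.png",np.hstack([t["pixels"][100:330,60:460],c["pixels"][100:330,150:550]])[:,:,::-1])
E
```

```text
top transducer score 0.995 px [0.375 0.5  ] mm [-1.2 -0.9]
top gyro score 0.946 px [0.125 0.375] mm [-0.9 -0.3]
top transformer score 0.988 px [0.125 0.   ] mm [-0.  -0.3]
scene transducer score 0.991 px [ 0.  -0.5] mm [-0.9 -0.8]
scene gyro score 0.966 px [ 0.125 -0.25 ] mm [-0.6 -0.3]
scene transformer score 0.994 px [0. 0.] mm [0. 0.]
```

View pics/fin.png

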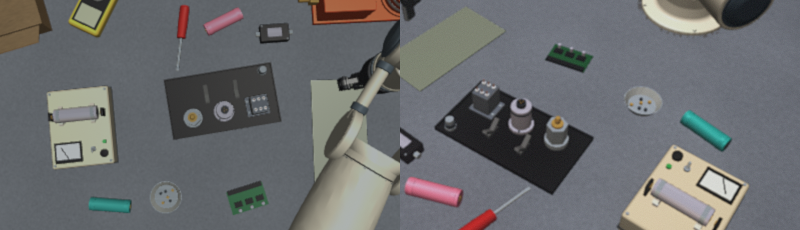

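The final picture shows the beacon in the cradle (left panel (77,114), right panel (670,203)). The units are back upright in the tray (left panel (193,117), (224,111), (257,105)), all within about 1.5 mm of where they stood. Nothing else appears to have moved, and the arm is clear.

```bash
python3 -c "
from plant import ctrl; print(ctrl.job_done())"
```

```text
the job is handed in; nothing more can be done
None
```

The beacon lies in the test-set cradle, the three units are back upright in the tray within about 1.5 mm of where they stood, and I handed the job in after about 59 s of the 125 s limit; the verdict was not shown.

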